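# Stack two dead-load tests on pipe rings

### The arm

A 6-joint arm with a two-finger parallel gripper is mounted at the origin on the work surface. World frame = base frame: x ahead of the robot, y to its left, z up, the work surface at z = 0. Lengths are in m, angles in rad, forces in N, time in s.
With the tool pointing down it reaches from about 0.4 to 0.925 m from the base axis. Payload 12.5 kg.
Tool frame: the origin (TCP) lies midway between the tips of the shut fingers; the grasp point (between the pads) lies 19 mm behind it; z points along the fingers, y is the direction in which the jaws open and shut (so a half turn about z gives the same grasp; the last joint's range is limited). The gripper opens to 95 mm and grips with 3 to 60 N. Pads are 20 mm wide; open, the fingers measure 119 mm over their backs; the gripper's body (75 mm by 180 mm) begins 59 mm behind the grasp point.
Start: joints at [1.16, 0.491, 1.559, -0, 1.092, -0.106], TCP at [0.188, 0.596, 0.189] pointing down, gripper open.
Joint ranges: [-3.1, 3.1], [-0.84, 2.19], [0.05, 2.79], [-1.13, 4.28], [0.06, 2.93], [-2.69, 2.69]. Speed limits (rad/s): [2.22, 2.22, 2.79, 3.14, 3.14, 3.14].

### API

Orientations are given as [roll, pitch, yaw] about the fixed x, y, z axes, in that order (R = Rz(yaw) Ry(pitch) Rx(roll)).
In Python, from workcell import readout, eyes, ticket gives the robot as it stands.
- The arm moves only by the tool step_arm, never from a script. Its argument "commands" is a list of rows, each an object of numbers: "tx", "ty", "tz": the shift along the tool's x, y, z scaled (see below); "wx", "wy", "wz": the turn, a rotation vector about the tool's x, y, z scaled (see below); "jaw": the opening, from -1 (shut) to 1 (fully open). In form: [{"tx": .., "ty": .., "tz": .., "wx": .., "wy": .., "wz": .., "jaw": ..}, ...]. A call has exactly 5 rows; each row is the pose to reach, as a shift and turn from the pose measured when the call began, along the tool's axes at that moment; what a row does not reach only later rows make up. The controller multiplies each number of a shift by 0.3 m and each number of a turn by 0.5 rad. A row lasts 1/10 s, in which the tool goes at most 50 mm and 8.59 degrees, less where a joint would pass 70% of its speed; a pose out of reach is approached as far as the arm can. A call with a number of a shift or a turn outside -1 to 1 is refused whole. A call with a gripper value outside its range is refused whole. The fingers move at their own pace and stop on an object; "newtons" is the grip in N (left out, the last holds). Time passes only in rows, so rows that repeat a pose let the fingers close, or fill a call up. It gives the time, the measured TCP pose, the force and the opening at its end, in the units of the state.
- readout.get_obs(): the state, without advancing time (a new reading comes with each control period).
- eyes.capture(name): name is "scene" or "top" or "wrist"; returns (picture, depth): 400x640x3 uint8, red, green, blue; 400x640 float32, m along the optical axis (not along the pixel's ray), 0 where there is no reading.
- eyes.get_calibration(name): a dict with "fx", "fy", "cx", "cy" (pixels), "rvec" (rotation vector, rad) and "tvec" (3), from world to camera coordinates, as OpenCV has them; the wrist camera has in their place "tool_from_camera" (4x4, takes a point from camera to tool coordinates, whose origin is the TCP and whose axes are the flange's). Camera axes: x right, y down, z forward; pixel columns grow to the right and rows downward; lengths in m; the calibration is good to about 2 mm. A picture is of the moment at which its call begins: read the wrist's pose just before it. get_calibration takes no time and is no camera call.
- ticket.hand_in(): hands the job in, once; it reports no verdict.
The state is a dict: "t": time; "joint_positions": joint angles; "joint_velocities": joint speeds; "joint_efforts": joint torques, N m; "ee_pos": TCP position; "eef_rot": TCP orientation; "ft_force": force on the tool from outside, world axes, zero at the start; "torque": the same for the moment, N m; "width": finger opening in m.
Only numpy, scipy, OpenCV 4.12 (cv2) and the standard library are available. Lean on these libraries where they do the work, as an engineer would, in place of code of your own. Each camera call takes 0.05 s, during which the arm holds its last target. There are 200 camera calls.

### The job

Set up the two dead-load tests. On the blue station put the green pipe ring down over the guide pin, then the steel disc on the ring, then the brass weight on the disc; on the yellow station put the white pipe ring over the pin and the red weight on that ring. Everything must stand upright, each piece centred on the one below, and the grey elbow and the sample jar stay where they are.

Things in the scene. Friction and masses are not known exactly. Their poses are not given: they have to be found in the camera images.
- blue_station: Loading station, fixed to the bench: a blue square plate 90 x 90 x 12 mm with a steel guide pin, 12 mm in diameter, rising 25 mm from the middle of its top (pin top 37 mm above the bench). Origin: centre of the plate's underside, on the bench; z up along the pin. Any yaw.
- yellow_station: Loading station, fixed to the bench: the same as the blue one but with a yellow plate, 90 x 90 x 12 mm, steel pin 12 mm in diameter rising 25 mm from the middle of its top. Origin: centre of the plate's underside, on the bench; z up along the pin. Any yaw.
- green_ring: Cut length of green plastic pipe: outer diameter 50 mm, bore 33 mm, 35 mm tall, about 45 g. Origin: centre of its underside; its z axis points up. Starts standing upright on the bench; any yaw.
- white_ring: Cut length of white plastic pipe: outer diameter 44 mm, bore 30 mm, 40 mm tall, about 35 g. Origin: centre of its underside; its z axis points up. Starts standing upright on the bench; any yaw.
- steel_disc: Plain solid steel loading disc, diameter 56 mm, 16 mm thick, about 0.3 kg, lying flat. Origin: centre of its underside; its z axis points up. Starts standing upright on the bench; any yaw.
- brass_weight: Brass weight: cylinder of diameter 44 mm, 40 mm tall, with a small knob (diameter 22 mm) on top, 58 mm tall overall, about 0.5 kg. Origin: centre of its underside; its z axis points up. Starts standing upright on the bench; any yaw.
- red_weight: Red plastic-coated weight: cylinder of diameter 48 mm, 30 mm tall, with a small knob (diameter 22 mm) on top, 48 mm tall overall, about 0.4 kg. Origin: centre of its underside; its z axis points up. Starts standing upright on the bench; any yaw.
- elbow: Bystander, loose: grey plastic pipe elbow about 70 mm long, 48 mm wide and 64 mm tall, standing on one mouth. Origin: centre of that mouth on the bench; x axis along the level arm, which ends 46 mm from the origin. Leave it alone.
- bottle: Bystander, loose: small sample jar with a blue cap and a paper label, diameter 40 mm, 75 mm tall. Origin: centre of its underside. Leave it alone.
There are look-alikes about, which are no part of the job. What is meant by the steel_disc is not black, and is the smaller of those in its own colour.

How it is judged:
At the end, for the whole second after the job is handed in: Blue station: green ring round the pin on the plate, steel disc on the ring, brass weight on the disc. Yellow station: white ring round the pin, red weight on it. Heights within 4 mm, rings within 13 mm of the pin, other centres within 10 mm of the piece below, upright within 0.12 rad, at rest (z of green_ring in the frame of blue_station between 0.008 and 0.016 m and horizontal distance between green_ring and blue_station below 0.013 m and angle between each of green_ring, steel_disc, brass_weight, white_ring, red_weight's own z axis and vertical below 0.12 rad and linear speed of each of green_ring, steel_disc, brass_weight, white_ring, red_weight below 0.02 m/s and angular speed of each of green_ring, steel_disc, brass_weight, white_ring, red_weight below 0.2 rad/s and z of steel_disc in the frame of blue_station between 0.043 and 0.051 m and horizontal distance between steel_disc and green_ring below 0.01 m and z of brass_weight in the frame of blue_station between 0.059 and 0.067 m and horizontal distance between brass_weight and steel_disc below 0.01 m and z of white_ring in the frame of yellow_station between 0.008 and 0.016 m and horizontal distance between white_ring and yellow_station below 0.013 m and z of red_weight in the frame of yellow_station between 0.048 and 0.056 m and horizontal distance between red_weight and white_ring below 0.01 m); the robot touches nothing.
It fails at once if the grey pipe elbow is shifted by more than 25 mm or tipped over (distance of elbow from where it was at the start of the episode above 0.025 m or angle between elbow's own z axis and vertical above 0.35 rad).
It fails at once if the sample jar is shifted by more than 25 mm or tipped over (distance of bottle from where it was at the start of the episode above 0.025 m or angle between bottle's own z axis and vertical above 0.35 rad).
It also fails if it takes over 128 s, if anything falls off the work surface, if the arm or the gripper's body presses on something with over 40 N, if the wrist force passes 120 N, or if a joint passes its speed limit or range.

## Working session

There is one attempt and no reset: what is moved stays moved. The work goes in short steps, Python scripts to look and compute and a tool call to move; the robot and the scene stay as the last step left them, time stands still between calls to the robot, and variables do not carry over. Pictures are saved under pics/ and viewed, about 12 in all and at most 16, crops included, and the job is handed in when it is done.

Besides the shell and the picture viewer there is one more tool, called after "Emit:" by a JSON object that holds its "method" and its "body". step_arm: Moves the arm, as the interface text tells. Shifts and turns lie within -1 to 1; 1 stands for 0.3 m of shift or 0.5 rad of turn. Its arguments: {"type":"object","properties":{"commands":{"type":"array","items":{"type":"object","properties":{"tx":{"type":"number","minimum":-1,"maximum":1},"ty":{"type":"number","minimum":-1,"maximum":1},"tz":{"type":"number","minimum":-1,"maximum":1},"wx":{"type":"number","minimum":-1,"maximum":1},"wy":{"type":"number","minimum":-1,"maximum":1},"wz":{"type":"number","minimum":-1,"maximum":1},"jaw":{"type":"number"}}}},"newtons":{"type":"number"}},"required":["commands"]}

```bash
ls; mkdir -p pics; python3 - <<'E'
from workcell import readout, eyes
import cv2,numpy as np
print(readout.get_obs())
for n in("top","scene"):
    p,d=eyes.capture(n);cv2.imwrite(f"pics/{n}0.png",p[...,::-1]);np.savez(f"pics/{n}0.npz",p=p,d=d)
    print(n,eyes.get_calibration(n))
print(eyes.get_calibration("wrist"))
E
```

```text
pics
{'t': 0.0, 'joint_positions': array([ 1.16040524e+00,  4.91571104e-01,  1.55944288e+00, -2.83970533e-05,
        1.09173085e+00, -1.05605391e-01]), 'joint_velocities': array([ 0.00113324,  0.00028672, -0.00061348,  0.00196552,  0.00101032,
        0.00065891]), 'joint_efforts': array([-8.99484075e-04, -6.12616253e+01, -2.58189833e+01,  6.91251713e-02,
        4.82016010e-02, -9.91613797e-05]), 'ee_pos': array([0.18743229, 0.5959409 , 0.18855686]), 'eef_rot': array([-3.14044424e+00, -9.64055998e-05,  2.83682001e+00]), 'ft_force': array([ 0.29617795, -0.59089259,  0.00177157]), 'torque': array([-0.03010518,  0.0014678 , -0.02918077]), 'width': 0.09515062812402686}
top {'fx': 432.74864055431857, 'fy': 432.74864055431857, 'cx': 317.5982019423475, 'cy': 200.52099939426893, 'rvec': array([ 2.12808558, -2.12237489,  0.21623758]), 'tvec': array([-0.02085484,  0.5334294 ,  1.07529956])}
scene {'fx': 411.99153769460963, 'fy': 411.99153769460963, 'cx': 324.2210332655676, 'cy': 196.56328445870344, 'rvec': array([ 1.13592213,  2.16506032, -1.15205813]), 'tvec': array([ 0.32719887, -0.20706619,  1.34829992])}
{'fx': 313.98180613616813, 'fy': 313.98180613616813, 'cx': 318.75696539257075, 'cy': 205.82964587465094, 'tool_from_camera': array([[-1.24377306e-03, -9.65745331e-01, -2.59488743e-01,
         7.25474405e-02],
       [ 9.99999226e-01, -1.19288508e-03, -3.53575622e-04,
        -6.89818063e-04],
       [ 3.19237548e-05, -2.59488982e-01,  9.65746068e-01,
        -1.95811266e-01],
       [ 0.00000000e+00,  0.00000000e+00,  0.00000000e+00,
         1.00000000e+00]])}
```

View pics/top0.png

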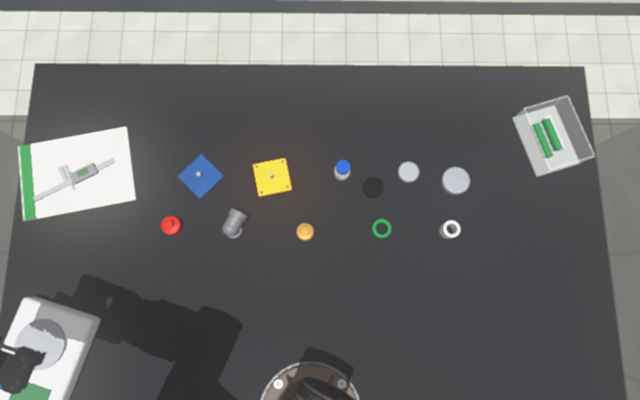

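View pics/scene0.png

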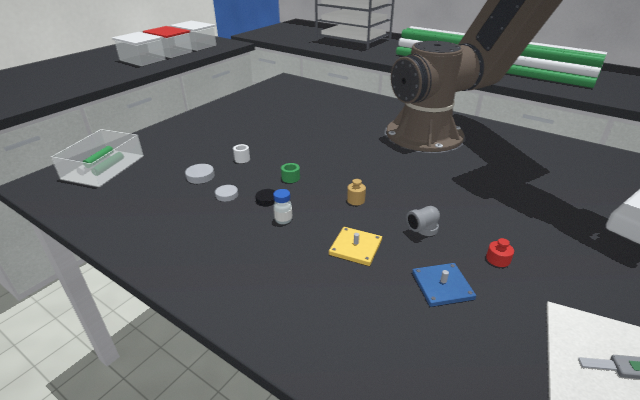

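The top view shows: blue station (200,176), yellow station (272,177), red weight (171,225), elbow (234,222), brass weight (305,231), jar (342,170), green ring (382,228) and white ring (451,229).

Possible steel discs: black (373,187), small grey (408,172) and large grey (456,181). The description points to the small grey at (408,172). The green tubes in the bin (547,137) are not the ring.

```bash
cat > h.py <<'E'
import numpy as np, cv2
from scipy.spatial.transform import Rotation as R
def pts(d,c,T=None):
    """world points (HxWx3) from a depth picture; T = world_from_camera for the wrist"""
    v,u=np.mgrid[:d.shape[0],:d.shape[1]]
    P=np.stack([(u-c["cx"])/c["fx"]*d,(v-c["cy"])/c["fy"]*d,d],-1)
    if T is None:
        return (P-c["tvec"])@cv2.Rodrigues(c["rvec"])[0]
    return P@T[:3,:3].T+T[:3,3]
def wristT(o,c):
    T=np.eye(4);T[:3,:3]=R.from_euler("xyz",o["eef_rot"]).as_matrix();T[:3,3]=o["ee_pos"]
    return T@c["tool_from_camera"]
E
python3 - <<'E'
from h import *
from workcell import eyes
H={"blue":(200,176,.012),"yellow":(272,177,.012),"red":(171,225,.03),"redknob":(171,225,.048),"brass":(305,231,.04),"brassknob":(305,231,.058),"green":(382,228,.035),"white":(451,229,.04),"disc":(408,172,.016),"bigdisc":(456,181,.016),"black":(373,187,.016),"elbow":(234,222,.06),"bottle":(342,170,.075)}
# top pixel boxes; scene: world-near selection
S={n:np.load(f"pics/{n}0.npz") for n in("top","scene")}
W={n:pts(S[n]["d"],eyes.get_calibration(n)) for n in S}
for n in W:
    z=W[n][...,2]; print(n,"bench z",np.median(z[200:260,260:300]))
for k,(u,v,h) in H.items():
    r=28 if k in("blue","yellow") else 17
    B=W["top"][v-r:v+r,u-r:u+r].reshape(-1,3)
    A=B[abs(B[:,2]-h)<.006]
    (c,s,a)=cv2.minAreaRect(A[:,:2].astype(np.float32)*1000)
    c0=np.array(c)/1000
    s3=W["scene"].reshape(-1,3); q=s3[(abs(s3[:,2]-h)<.006)&(np.hypot(*(s3[:,:2]-c0).T)<(.08 if r==28 else .04))]
    c2=cv2.minAreaRect(q[:,:2].astype(np.float32)*1000) if len(q)>5 else None
    print(k,len(A),"zmax",round(B[:,2].max(),3),"c",np.round(c,0),"size",np.round(s,0),round(a),"mean",np.round(A[:,:2].mean(0)*1000),"scene",None if c2 is None else (np.round(c2[0]),np.round(c2[1]),round(c2[2])))
I=S["top"]["p"][140:260,130:500,::-1]
cv2.imwrite("pics/crop1.png",cv2.resize(I,None,fx=2.15,fy=2.15,interpolation=cv2.INTER_CUBIC))
E
```

```text
top bench z 0.00018018059495255635
scene bench z -0.00040717327712454547
blue 1051 zmax 1.158 c [610. 307.] size [138. 143.] 88 mean [608. 299.] scene (array([612., 301.]), array([92., 92.]), 46)
yellow 1045 zmax 1.158 c [599.  93.] size [112. 139.] 10 mean [606. 105.] scene (array([611., 106.]), array([93., 90.]), 12)
red 198 zmax 1.158 c [472. 366.] size [46. 46.] 45 mean [471. 364.] scene (array([479., 367.]), array([42., 47.]), 3)
redknob 61 zmax 1.158 c [472. 367.] size [21. 20.] 53 mean [472. 366.] scene (array([475., 367.]), array([22., 19.]), 41)
brass 162 zmax 1.158 c [455.  14.] size [42. 39.] 1 mean [454.  14.] scene (array([462.,  17.]), array([36., 42.]), 30)
brassknob 58 zmax 1.158 c [456.  14.] size [21. 18.] 0 mean [455.  14.] scene (array([460.,  17.]), array([20., 20.]), 80)
green 174 zmax 1.158 c [ 464. -186.] size [48. 48.] 3 mean [ 465. -186.] scene (array([ 470., -184.]), array([48., 48.]), 6)
white 129 zmax 1.158 c [ 463. -367.] size [43. 40.] 89 mean [ 463. -367.] scene (array([ 466., -365.]), array([42., 43.]), 13)
disc 321 zmax 1.158 c [ 622. -267.] size [52. 55.] 45 mean [ 622. -266.] scene (array([ 627., -265.]), array([55., 54.]), 41)
bigdisc 394 zmax 1.158 c [ 598. -393.] size [73. 73.] 18 mean [ 597. -391.] scene (array([ 601., -391.]), array([71., 71.]), 48)
black 324 zmax 1.158 c [ 579. -170.] size [54. 53.] 46 mean [ 579. -170.] scene (array([ 586., -172.]), array([55., 45.]), 40)
elbow 274 zmax 1.158 c [477. 200.] size [41. 63.] 61 mean [479. 198.] scene (array([482., 199.]), array([36., 61.]), 67)
bottle 155 zmax 1.158 c [619. -84.] size [34. 36.] 88 mean [619. -84.] scene (array([622., -83.]), array([35., 36.]), 1)
```

View pics/crop1.png

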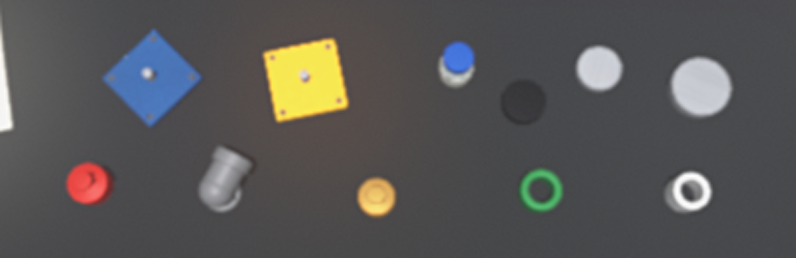

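The small grey disc measures 55 mm across, against 73 mm for the big one, so it is the right one. First I'll move out over the bench while turning to yaw π/2, so that tool x is world y and tool y is world x.

Emit:
{"method": "step_arm", "body": {"commands": [{"tx": -0.68,"ty": -0.49,"tz": -0.1,"wz": 0.84,"jaw": 1},{"tx": -0.68,"ty": -0.49,"tz": -0.1,"wz": 0.84,"jaw": 1},{"tx": -0.68,"ty": -0.49,"tz": -0.1,"wz": 0.84,"jaw": 1},{"tx": -0.68,"ty": -0.49,"tz": -0.1,"wz": 0.84,"jaw": 1},{"tx": -0.68,"ty": -0.49,"tz": -0.1,"wz": 0.84,"jaw": 1}]}}

```text
validation failed for argument at $.co...
```

```bash
cat >> h.py <<'E'
def go(x,y,z,yaw=np.pi/2):
    """print the scaled shift and turn from here to a tool-down pose"""
    from workcell import readout
    o=readout.get_obs(); M=R.from_euler("xyz",o["eef_rot"])
    s=M.inv().apply(np.array([x,y,z])-o["ee_pos"])
    w=(M.inv()*R.from_euler("xyz",[np.pi,0,yaw])).as_rotvec()
    print("t %.1f"%o["t"],"tcp",np.round(o["ee_pos"],4),"shift",np.round(s/.3,3),"turn",np.round(w/.5,3),"w",round(o["width"],4))
E
python3 -c "
from h import *
go(.45,.1,.22)"
```

```text
t 0.1 tcp [0.1875 0.596  0.1886] shift [-1.331 -1.314 -0.103] turn [-2.000e-03  1.000e-03  2.532e+00] w 0.0952
```

Emit:
{"method": "step_arm", "body": {"commands": [{"tx": -0.68,"ty": -0.49,"tz": -0.1,"wx": 0.0,"wy": 0.0,"wz": 0.84,"jaw": 1.0},{"tx": -0.68,"ty": -0.49,"tz": -0.1,"wx": 0.0,"wy": 0.0,"wz": 0.84,"jaw": 1.0},{"tx": -0.68,"ty": -0.49,"tz": -0.1,"wx": 0.0,"wy": 0.0,"wz": 0.84,"jaw": 1.0},{"tx": -0.68,"ty": -0.49,"tz": -0.1,"wx": 0.0,"wy": 0.0,"wz": 0.84,"jaw": 1.0},{"tx": -0.68,"ty": -0.49,"tz": -0.1,"wx": 0.0,"wy": 0.0,"wz": 0.84,"jaw": 1.0}], "newtons": 20}}

```text
t: 0.6
ee_pos: [0.3367, 0.3954, 0.2184]
eef_rot: [-3.14, 0.0, 2.417]
ft_force: [1.6, 1.0, 0.8]
width: 0.0954
```

```bash
python3 -c "
from h import *
go(.48,.1,.22)"
```

```text
t 0.6 tcp [0.3367 0.3954 0.2184] shift [-1.011 -0.421 -0.004] turn [-0.002  0.002  1.692] w 0.0954
```

Emit:
{"method": "step_arm", "body": {"commands": [{"tx": -0.75,"ty": -0.31,"tz": 0.0,"wx": 0.0,"wy": 0.0,"wz": 0.85,"jaw": 1.0},{"tx": -0.75,"ty": -0.31,"tz": 0.0,"wx": 0.0,"wy": 0.0,"wz": 0.85,"jaw": 1.0},{"tx": -0.75,"ty": -0.31,"tz": 0.0,"wx": 0.0,"wy": 0.0,"wz": 0.85,"jaw": 1.0},{"tx": -0.75,"ty": -0.31,"tz": 0.0,"wx": 0.0,"wy": 0.0,"wz": 0.85,"jaw": 1.0},{"tx": -0.75,"ty": -0.31,"tz": 0.0,"wx": 0.0,"wy": 0.0,"wz": 0.85,"jaw": 1.0}]}}

```text
t: 1.1
ee_pos: [0.444, 0.1745, 0.2186]
eef_rot: [-3.14, 0.001, 1.991]
ft_force: [-0.0, -0.1, -0.6]
width: 0.0951
```

```bash
python3 -c "
from h import *
go(.467,-.07,.19)"
```

```text
t 1.1 tcp [0.444  0.1745 0.2186] shift [-0.775 -0.263  0.096] turn [-0.002  0.002  0.841] w 0.0951
```

Emit:
{"method": "step_arm", "body": {"commands": [{"tx": -0.775,"ty": -0.26,"tz": 0.1,"wx": 0.0,"wy": 0.0,"wz": 0.84,"jaw": 1.0},{"tx": -0.775,"ty": -0.26,"tz": 0.1,"wx": 0.0,"wy": 0.0,"wz": 0.84,"jaw": 1.0},{"tx": -0.775,"ty": -0.26,"tz": 0.1,"wx": 0.0,"wy": 0.0,"wz": 0.84,"jaw": 1.0},{"tx": -0.775,"ty": -0.26,"tz": 0.1,"wx": 0.0,"wy": 0.0,"wz": 0.84,"jaw": 1.0},{"tx": -0.775,"ty": -0.26,"tz": 0.1,"wx": 0.0,"wy": 0.0,"wz": 0.84,"jaw": 1.0}]}}

```text
t: 1.6
ee_pos: [0.4674, -0.0717, 0.1886]
eef_rot: [-3.141, 0.001, 1.571]
ft_force: [0.3, 1.5, -0.1]
width: 0.0952
```

Emit:
{"method": "step_arm", "body": {"commands": [{"tx": -0.38,"ty": 0.0,"tz": 0.0,"wx": 0.0,"wy": 0.0,"wz": 0.0,"jaw": 1.0},{"tx": -0.38,"ty": 0.0,"tz": 0.0,"wx": 0.0,"wy": 0.0,"wz": 0.0,"jaw": 1.0},{"tx": -0.38,"ty": 0.0,"tz": 0.0,"wx": 0.0,"wy": 0.0,"wz": 0.0,"jaw": 1.0},{"tx": -0.38,"ty": 0.0,"tz": 0.0,"wx": 0.0,"wy": 0.0,"wz": 0.0,"jaw": 1.0},{"tx": -0.38,"ty": 0.0,"tz": 0.0,"wx": 0.0,"wy": 0.0,"wz": 0.0,"jaw": 1.0}]}}

```text
t: 2.1
ee_pos: [0.4671, -0.1849, 0.1885]
eef_rot: [-3.14, 0.0, 1.571]
ft_force: [-0.2, 0.2, -0.7]
width: 0.0951
```

```bash
cat >> h.py <<'E'
def look(name,x,y,h,rad=.045,tol=.006):
    """wrist view: centre and size of what lies at height h near (x,y)"""
    from workcell import readout,eyes
    o=readout.get_obs();p,d=eyes.capture("wrist");c=eyes.get_calibration("wrist")
    cv2.imwrite(f"pics/{name}.png",p[...,::-1])
    W=pts(d,c,wristT(o,c));m=(d>0)&(abs(W[...,2]-h)<tol)&(np.hypot(W[...,0]-x,W[...,1]-y)<rad)
    q=W[m]
    if len(q)<10: print("few",len(q));return
    r=cv2.minAreaRect((q[:,:2]*1000).astype(np.float32)); e=cv2.minEnclosingCircle((q[:,:2]*1000).astype(np.float32))
    v,u=np.nonzero(m)
    print(name,len(q),"z",round(np.median(q[:,2]),4),"rect",np.round(r[0],1),np.round(r[1],1),round(r[2]),"circ",np.round(e[0],1),round(e[1],1),"px",int(u.mean()),int(v.mean()))
E
python3 -c "
from h import *
look('w_green',.467,-.185,.035)
go(.467,-.185,.010)"
```

```text
w_green 862 z 0.0348 rect [ 465.7 -186.2] [48.9 48.8] 20 circ [ 465.7 -186.6] 24.9 px 317 187
t 2.1 tcp [ 0.4672 -0.1844  0.1886] shift [-0.001 -0.     0.595] turn [-0.002  0.001  0.002] w 0.0951
```

View pics/w_green.png

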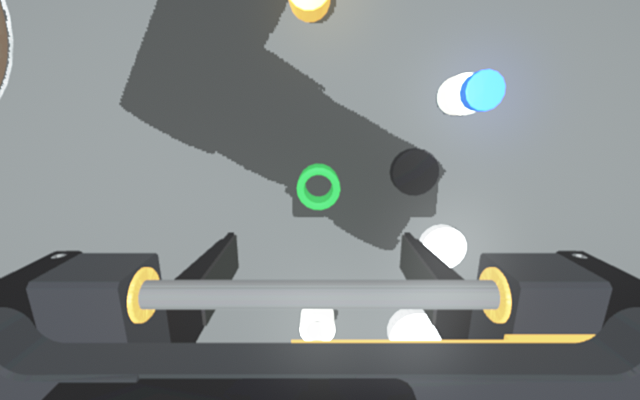

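The wrist view shows the green ring at (318,187), with its top at z=0.0348 and OD about 49 mm, as it should be. Descending to grasp it.

Emit:
{"method": "step_arm", "body": {"commands": [{"tx": -0.005,"ty": 0.0,"tz": 0.16,"wx": 0.0,"wy": 0.0,"wz": 0.0,"jaw": 1.0},{"tx": -0.005,"ty": 0.0,"tz": 0.32,"wx": 0.0,"wy": 0.0,"wz": 0.0,"jaw": 1.0},{"tx": -0.005,"ty": 0.0,"tz": 0.46,"wx": 0.0,"wy": 0.0,"wz": 0.0,"jaw": 1.0},{"tx": -0.005,"ty": 0.0,"tz": 0.56,"wx": 0.0,"wy": 0.0,"wz": 0.0,"jaw": 1.0},{"tx": -0.005,"ty": 0.0,"tz": 0.595,"wx": 0.0,"wy": 0.0,"wz": 0.0,"jaw": 1.0}]}}

```text
t: 2.65
ee_pos: [0.4661, -0.1839, 0.0079]
eef_rot: [-3.137, -0.001, 1.574]
ft_force: [0.1, 0.3, 0.7]
width: 0.0953
```

Emit:
{"method": "step_arm", "body": {"commands": [{"tx": 0.0,"ty": 0.0,"tz": 0.0,"wx": 0.0,"wy": 0.0,"wz": 0.0,"jaw": -1.0},{"tx": 0.0,"ty": 0.0,"tz": 0.0,"wx": 0.0,"wy": 0.0,"wz": 0.0,"jaw": -1.0},{"tx": 0.0,"ty": 0.0,"tz": 0.0,"wx": 0.0,"wy": 0.0,"wz": 0.0,"jaw": -1.0},{"tx": 0.0,"ty": 0.0,"tz": 0.0,"wx": 0.0,"wy": 0.0,"wz": 0.0,"jaw": -1.0},{"tx": 0.0,"ty": 0.0,"tz": 0.0,"wx": 0.0,"wy": 0.0,"wz": 0.0,"jaw": -1.0}], "newtons": 20}}

```text
t: 3.15
ee_pos: [0.4665, -0.1842, 0.0088]
eef_rot: [-3.138, -0.001, 1.574]
ft_force: [-0.3, 0.3, -0.2]
width: 0.0603
```

Emit:
{"method": "step_arm", "body": {"commands": [{"tx": 0.0,"ty": 0.0,"tz": 0.0,"wx": 0.0,"wy": 0.0,"wz": 0.0,"jaw": -1.0},{"tx": 0.0,"ty": 0.0,"tz": 0.0,"wx": 0.0,"wy": 0.0,"wz": 0.0,"jaw": -1.0},{"tx": 0.0,"ty": 0.0,"tz": 0.0,"wx": 0.0,"wy": 0.0,"wz": 0.0,"jaw": -1.0},{"tx": 0.0,"ty": 0.0,"tz": 0.0,"wx": 0.0,"wy": 0.0,"wz": 0.0,"jaw": -1.0},{"tx": 0.0,"ty": 0.0,"tz": 0.0,"wx": 0.0,"wy": 0.0,"wz": 0.0,"jaw": -1.0}]}}

```text
t: 3.65
ee_pos: [0.4678, -0.1849, 0.0097]
eef_rot: [-3.142, 0.001, 1.573]
ft_force: [2.7, -0.8, 4.1]
width: 0.0205
```

Emit:
{"method": "step_arm", "body": {"commands": [{"tx": 0.0,"ty": 0.0,"tz": -0.16,"wx": 0.0,"wy": 0.0,"wz": 0.0,"jaw": -1.0},{"tx": 0.0,"ty": 0.0,"tz": -0.32,"wx": 0.0,"wy": 0.0,"wz": 0.0,"jaw": -1.0},{"tx": 0.0,"ty": 0.0,"tz": -0.46,"wx": 0.0,"wy": 0.0,"wz": 0.0,"jaw": -1.0},{"tx": 0.0,"ty": 0.0,"tz": -0.56,"wx": 0.0,"wy": 0.0,"wz": 0.0,"jaw": -1.0},{"tx": 0.0,"ty": 0.0,"tz": -0.6,"wx": 0.0,"wy": 0.0,"wz": 0.0,"jaw": -1.0}]}}

```text
t: 4.15
ee_pos: [0.4685, -0.1851, 0.1926]
eef_rot: [3.138, 0.003, 1.573]
ft_force: [-0.7, -0.7, 0.1]
width: 0.0002
```

```bash
python3 -c "
from h import *
go(.610,.302,.19)"
```

```text
t 4.2 tcp [ 0.4685 -0.1851  0.1926] shift [1.623 0.476 0.005] turn [0.008 0.006 0.005] w 0.0002
```

The jaws shut on nothing, so I need to see where the ring is.

```bash
python3 -c "
from h import *
look('w_green2',.467,-.185,.035,.1)
from workcell import eyes
p,d=eyes.capture('scene');cv2.imwrite('pics/s2.png',cv2.resize(p[80:320,150:550,::-1],None,fx=2,fy=2))
"
```

```text
w_green2 843 z 0.0349 rect [ 466.  -186.2] [48.3 48.4] 89 circ [ 466.3 -186.5] 24.9 px 316 186
```

View pics/w_green2.png

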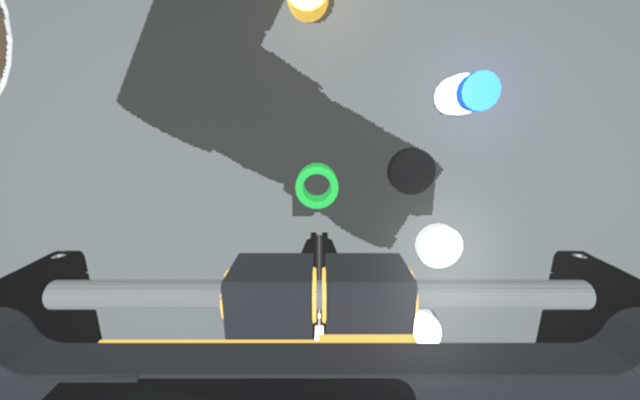

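View pics/s2.png

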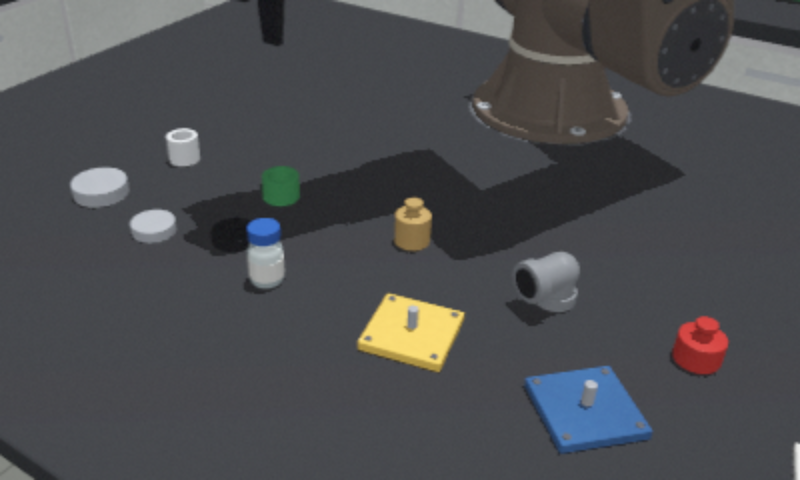

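```bash
python3 -c "
from h import *
from workcell import eyes,readout
o=readout.get_obs();print(o['t'],o['ee_pos'],o['eef_rot'],o['joint_positions'])
for n in('scene','top'):
    c=eyes.get_calibration(n);K=np.array([[c['fx'],0,c['cx']],[0,c['fy'],c['cy']],[0,0,1]])
    print(n,cv2.projectPoints(np.array([o['ee_pos'],[.466,-.186,.035]]),c['rvec'],c['tvec'],K,None)[0].reshape(-1,2))
p,d=eyes.capture('wrist');c=eyes.get_calibration('wrist');W=pts(d,c,wristT(o,c))
for v in(228,236,240,250): print(v,d[v,314:326:3],W[v,319])
p,d=eyes.capture('scene');c=eyes.get_calibration('scene');W=pts(d,c)
print(d[70:105:5,285])
for v in range(70,105,5): print(v,W[v,285])
"
```

```text
4.25 [ 0.46818464 -0.18490299  0.19071541] [3.13944751e+00 2.27682879e-03 1.57329667e+00] [-5.06865439e-01  3.15828552e-01  1.85102526e+00 -1.14032271e-03
  9.71756080e-01 -5.08726660e-01]
scene [[286.95346183 111.56332697]
 [290.15884074 166.34921596]]
top [[391.32572708 217.36262841]
 [381.17009273 227.28847069]]
228 [0.40768743 0.40805578 0.40828067 0.40825373] [ 0.46898243 -0.2468184   0.00048013]
236 [0.17403129 0.17625652 0.17783056 0.17282832] [ 0.46830631 -0.17526693  0.21940451]
240 [0.16816404 0.17227948 0.17095767 0.1667159 ] [ 0.46829115 -0.17538151  0.22527909]
250 [0.15402608 0.1575666  0.158847   0.1545529 ] [ 0.46825335 -0.17513706  0.23962395]
[0.90265125 0.93372977 0.9493971  0.95648783 0.9663965  0.97434485
 0.9924667 ]
70 [ 0.50640504 -0.15175568  0.30779078]
75 [ 0.4877246  -0.16829148  0.28893816]
80 [ 0.4810692  -0.17472384  0.27445994]
85 [ 0.48103982 -0.17557904  0.2625352 ]
90 [ 0.47898587 -0.17816157  0.24949684]
95 [ 0.47849522 -0.1794357   0.23695424]
100 [ 0.47061178 -0.18700356  0.22054165]
```

Both cameras put the fingertips at z≈0.22 while the reported TCP is at 0.191. The real tips are therefore about 29 mm above the reported TCP, and the jaws shut just over the ring's top. I'll measure that offset properly.

```bash
python3 -c "
from h import *
from workcell import eyes,readout
o=readout.get_obs();print(o['ee_pos'])
x,y,z=o['ee_pos']
for n in('wrist','scene','top'):
    p,d=eyes.capture(n);c=eyes.get_calibration(n);W=pts(d,c,wristT(o,c) if n=='wrist' else None)
    m=(d>0)&(np.hypot(W[...,0]-x,W[...,1]-y)<.03)&(W[...,2]>.1)&(W[...,2]<.28)
    q=W[m]; k=np.argsort(q[:,2])
    print(n,len(q)); print(np.round(q[k[[0,2,5,10,20]]],4)) if len(q)>20 else 0
    v,u=np.nonzero(m);
    if len(v): print('rows',v.min(),v.max(),'cols',u.min(),u.max(), 'tip px',u[k[0]],v[k[0]])
"
```

```text
[ 0.46733429 -0.18444354  0.1884563 ]
wrist 864
[[ 0.4687 -0.1751  0.2132]
 [ 0.4664 -0.1748  0.214 ]
 [ 0.4681 -0.1747  0.2142]
 [ 0.463  -0.1733  0.2149]
 [ 0.4647 -0.1735  0.2161]]
rows 232 331 cols 301 336 tip px 321 234
scene 328
[[ 0.4706 -0.1908  0.2121]
 [ 0.4695 -0.173   0.2132]
 [ 0.4706 -0.1781  0.2149]
 [ 0.4707 -0.1873  0.2155]
 [ 0.4718 -0.177   0.2181]]
rows 76 104 cols 279 292 tip px 284 103
top 0
```

The offset is about 24–26 mm by both cameras, so I'll command the TCP about 26 mm lower than the tip height I want.

Emit:
{"method": "step_arm", "body": {"commands": [{"tx": -0.006,"ty": -0.003,"tz": 0.08,"wx": 0.0,"wy": 0.0,"wz": 0.0,"jaw": 0.6},{"tx": -0.006,"ty": -0.003,"tz": 0.16,"wx": 0.0,"wy": 0.0,"wz": 0.0,"jaw": 0.6},{"tx": -0.006,"ty": -0.003,"tz": 0.24,"wx": 0.0,"wy": 0.0,"wz": 0.0,"jaw": 0.6},{"tx": -0.006,"ty": -0.003,"tz": 0.32,"wx": 0.0,"wy": 0.0,"wz": 0.0,"jaw": 0.6},{"tx": -0.006,"ty": -0.003,"tz": 0.35,"wx": 0.0,"wy": 0.0,"wz": 0.0,"jaw": 0.6}]}}

```text
t: 5.0
ee_pos: [0.465, -0.1856, 0.0804]
eef_rot: [-3.135, -0.003, 1.573]
ft_force: [0.5, 1.0, -0.0]
width: 0.0352
```

Emit:
{"method": "step_arm", "body": {"commands": [{"tx": 0.0,"ty": 0.0,"tz": 0.0,"wx": 0.0,"wy": 0.0,"wz": 0.0,"jaw": 0.6},{"tx": 0.0,"ty": 0.0,"tz": 0.0,"wx": 0.0,"wy": 0.0,"wz": 0.0,"jaw": 0.6},{"tx": 0.0,"ty": 0.0,"tz": 0.0,"wx": 0.0,"wy": 0.0,"wz": 0.0,"jaw": 0.6},{"tx": 0.0,"ty": 0.0,"tz": 0.0,"wx": 0.0,"wy": 0.0,"wz": 0.0,"jaw": 0.6},{"tx": 0.0,"ty": 0.0,"tz": 0.0,"wx": 0.0,"wy": 0.0,"wz": 0.0,"jaw": 0.6}]}}

```text
t: 5.5
ee_pos: [0.4652, -0.1857, 0.0811]
eef_rot: [-3.136, -0.002, 1.573]
ft_force: [0.3, -0.3, -0.0]
width: 0.0733
```

```bash
python3 -c "
from h import *
go(.466,-.1865,-.018)"
```

```text
t 5.5 tcp [ 0.4652 -0.1857  0.0811] shift [-0.003  0.004  0.33 ] turn [-0.011 -0.004  0.005] w 0.0733
```

Emit:
{"method": "step_arm", "body": {"commands": [{"tx": -0.003,"ty": 0.003,"tz": 0.1,"wx": -0.011,"wy": -0.004,"wz": 0.005,"jaw": 0.6},{"tx": -0.003,"ty": 0.003,"tz": 0.18,"wx": -0.011,"wy": -0.004,"wz": 0.005,"jaw": 0.6},{"tx": -0.003,"ty": 0.003,"tz": 0.25,"wx": -0.011,"wy": -0.004,"wz": 0.005,"jaw": 0.6},{"tx": -0.003,"ty": 0.003,"tz": 0.3,"wx": -0.011,"wy": -0.004,"wz": 0.005,"jaw": 0.6},{"tx": -0.003,"ty": 0.003,"tz": 0.325,"wx": -0.011,"wy": -0.004,"wz": 0.005,"jaw": 0.6}]}}

```text
t: 6.0
ee_pos: [0.4653, -0.1863, -0.0173]
eef_rot: [-3.141, -0.0, 1.571]
ft_force: [0.6, 0.7, -0.6]
width: 0.0765
```

Emit:
{"method": "step_arm", "body": {"commands": [{"tx": 0.0,"ty": 0.0,"tz": 0.0,"wx": 0.0,"wy": 0.0,"wz": 0.0,"jaw": -1.0},{"tx": 0.0,"ty": 0.0,"tz": 0.0,"wx": 0.0,"wy": 0.0,"wz": 0.0,"jaw": -1.0},{"tx": 0.0,"ty": 0.0,"tz": 0.0,"wx": 0.0,"wy": 0.0,"wz": 0.0,"jaw": -1.0},{"tx": 0.0,"ty": 0.0,"tz": 0.0,"wx": 0.0,"wy": 0.0,"wz": 0.0,"jaw": -1.0},{"tx": 0.0,"ty": 0.0,"tz": 0.0,"wx": 0.0,"wy": 0.0,"wz": 0.0,"jaw": -1.0}], "newtons": 20}}

```text
t: 6.5
ee_pos: [0.4657, -0.1865, -0.0166]
eef_rot: [3.141, 0.0, 1.571]
ft_force: [-0.5, 0.2, 6.2]
width: 0.0504
```

Gripped at 50 mm. Lifting and looking at the pose in the hand.

Emit:
{"method": "step_arm", "body": {"commands": [{"tx": 0.0,"ty": 0.0,"tz": -0.1,"wx": 0.0,"wy": 0.0,"wz": 0.0,"jaw": -1.0},{"tx": 0.0,"ty": 0.0,"tz": -0.25,"wx": 0.0,"wy": 0.0,"wz": 0.0,"jaw": -1.0},{"tx": 0.0,"ty": 0.0,"tz": -0.4,"wx": 0.0,"wy": 0.0,"wz": 0.0,"jaw": -1.0},{"tx": 0.0,"ty": 0.0,"tz": -0.5,"wx": 0.0,"wy": 0.0,"wz": 0.0,"jaw": -1.0},{"tx": 0.0,"ty": 0.0,"tz": -0.56,"wx": 0.0,"wy": 0.0,"wz": 0.0,"jaw": -1.0}]}}

```text
t: 7.0
ee_pos: [0.4661, -0.1867, 0.1543]
eef_rot: [3.138, 0.002, 1.571]
ft_force: [0.7, 0.3, -0.6]
width: 0.05
```

Emit:
{"method": "step_arm", "body": {"commands": [{"tx": 0.16,"ty": 0.04,"tz": 0.0,"wx": 0.0,"wy": 0.0,"wz": 0.0,"jaw": -1.0},{"tx": 0.32,"ty": 0.08,"tz": 0.0,"wx": 0.0,"wy": 0.0,"wz": 0.0,"jaw": -1.0},{"tx": 0.48,"ty": 0.12,"tz": 0.0,"wx": 0.0,"wy": 0.0,"wz": 0.0,"jaw": -1.0},{"tx": 0.64,"ty": 0.16,"tz": 0.0,"wx": 0.0,"wy": 0.0,"wz": 0.0,"jaw": -1.0},{"tx": 0.8,"ty": 0.2,"tz": 0.0,"wx": 0.0,"wy": 0.0,"wz": 0.0,"jaw": -1.0}]}}

```text
t: 7.5
ee_pos: [0.5262, 0.0553, 0.1543]
eef_rot: [3.138, 0.002, 1.571]
ft_force: [0.4, -0.2, 0.2]
width: 0.0506
```

```bash
python3 -c "
from h import *
go(.611,.302,.16)"
```

```text
t 7.5 tcp [0.5262 0.0553 0.1543] shift [ 0.822  0.283 -0.02 ] turn [ 0.008  0.004 -0.   ] w 0.0506
```

Emit:
{"method": "step_arm", "body": {"commands": [{"tx": 0.13,"ty": 0.06,"tz": 0.0,"wx": 0.008,"wy": 0.004,"wz": 0.0,"jaw": -1.0},{"tx": 0.26,"ty": 0.12,"tz": -0.01,"wx": 0.008,"wy": 0.004,"wz": 0.0,"jaw": -1.0},{"tx": 0.4,"ty": 0.19,"tz": -0.02,"wx": 0.008,"wy": 0.004,"wz": 0.0,"jaw": -1.0},{"tx": 0.53,"ty": 0.25,"tz": -0.02,"wx": 0.008,"wy": 0.004,"wz": 0.0,"jaw": -1.0},{"tx": 0.6,"ty": 0.28,"tz": -0.02,"wx": 0.008,"wy": 0.004,"wz": 0.0,"jaw": -1.0}]}}

```text
t: 8.0
ee_pos: [0.6108, 0.2383, 0.1602]
eef_rot: [3.141, -0.0, 1.572]
ft_force: [-0.0, 0.2, -1.8]
width: 0.0501
```

```bash
python3 -c "
from h import *
from workcell import readout
look('w_bs',.611,.302,.012,.075)
o=readout.get_obs();x,y,z=o['ee_pos']
look('w_pin',.611,.302,.037,.03)
look('w_inhand',x,y,z+.045,.04,.012)
go(.611,.302,.16)"
```

```text
w_bs 7126 z 0.0121 rect [610.6 299.6] [90.1 90.2] 46 circ [610.6 299.8] 62.3 px 318 129
w_pin 111 z 0.0369 rect [610.6 299.7] [10.7 10. ] 90 circ [610.5 299.6] 5.9 px 318 134
w_inhand 4417 z 0.2107 rect [606.7 239.9] [49.1 61.3] 63 circ [610.4 246.2] 33.7 px 318 248
t 8.2 tcp [0.6099 0.2363 0.1597] shift [ 0.219  0.004 -0.001] turn [-0.002  0.001  0.003] w 0.0504
```

View pics/w_bs.png

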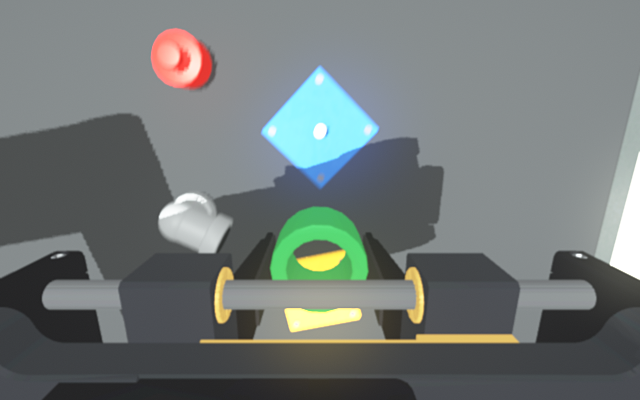

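The blue station is at (319,130): plate 90x90 mm, top z=0.0121, pin centre at (610.6, 299.7) mm. The ring hangs level in the jaws at (319,260). Moving over and descending.

Emit:
{"method": "step_arm", "body": {"commands": [{"tx": 0.1,"ty": 0.0,"tz": 0.0,"wx": 0.0,"wy": 0.0,"wz": 0.0,"jaw": -1.0},{"tx": 0.21,"ty": 0.002,"tz": 0.0,"wx": 0.0,"wy": 0.0,"wz": 0.0,"jaw": -1.0},{"tx": 0.21,"ty": 0.002,"tz": 0.12,"wx": 0.0,"wy": 0.0,"wz": 0.0,"jaw": -1.0},{"tx": 0.21,"ty": 0.002,"tz": 0.24,"wx": 0.0,"wy": 0.0,"wz": 0.0,"jaw": -1.0},{"tx": 0.21,"ty": 0.002,"tz": 0.3,"wx": 0.0,"wy": 0.0,"wz": 0.0,"jaw": -1.0}]}}

```text
t: 8.65
ee_pos: [0.6087, 0.2977, 0.067]
eef_rot: [-3.137, 0.002, 1.572]
ft_force: [0.2, 0.2, -0.1]
width: 0.0505
```

```bash
python3 -c "
from h import *
go(.6105,.2997,-.004)"
```

```text
t 8.7 tcp [0.6087 0.2977 0.067 ] shift [0.007 0.007 0.237] turn [-0.009  0.004  0.002] w 0.0505
```

Emit:
{"method": "step_arm", "body": {"commands": [{"tx": 0.007,"ty": 0.007,"tz": 0.06,"wx": -0.009,"wy": 0.004,"wz": 0.0,"jaw": -1.0},{"tx": 0.007,"ty": 0.007,"tz": 0.12,"wx": -0.009,"wy": 0.004,"wz": 0.0,"jaw": -1.0},{"tx": 0.007,"ty": 0.007,"tz": 0.17,"wx": -0.009,"wy": 0.004,"wz": 0.0,"jaw": -1.0},{"tx": 0.007,"ty": 0.007,"tz": 0.21,"wx": -0.009,"wy": 0.004,"wz": 0.0,"jaw": -1.0},{"tx": 0.007,"ty": 0.007,"tz": 0.236,"wx": -0.009,"wy": 0.004,"wz": 0.0,"jaw": -1.0}]}}

```text
t: 9.15
ee_pos: [0.6103, 0.2991, -0.0045]
eef_rot: [-3.141, -0.0, 1.572]
ft_force: [0.4, 0.6, 0.4]
width: 0.0502
```

Emit:
{"method": "step_arm", "body": {"commands": [{"tx": 0.0,"ty": 0.0,"tz": 0.0,"wx": 0.0,"wy": 0.0,"wz": 0.0,"jaw": 0.6},{"tx": 0.0,"ty": 0.0,"tz": 0.0,"wx": 0.0,"wy": 0.0,"wz": 0.0,"jaw": 0.6},{"tx": 0.0,"ty": 0.0,"tz": 0.0,"wx": 0.0,"wy": 0.0,"wz": 0.0,"jaw": 0.6},{"tx": 0.0,"ty": 0.0,"tz": 0.0,"wx": 0.0,"wy": 0.0,"wz": 0.0,"jaw": 0.6},{"tx": 0.0,"ty": 0.0,"tz": 0.0,"wx": 0.0,"wy": 0.0,"wz": 0.0,"jaw": 0.6}]}}

```text
t: 9.65
ee_pos: [0.6105, 0.2992, -0.0041]
eef_rot: [3.141, -0.0, 1.572]
ft_force: [-0.4, -0.1, 0.6]
width: 0.0756
```

Emit:
{"method": "step_arm", "body": {"commands": [{"tx": 0.0,"ty": 0.0,"tz": -0.14,"wx": 0.0,"wy": 0.0,"wz": 0.0,"jaw": 0.7},{"tx": 0.0,"ty": 0.0,"tz": -0.3,"wx": 0.0,"wy": 0.0,"wz": 0.0,"jaw": 0.7},{"tx": 0.0,"ty": 0.0,"tz": -0.46,"wx": 0.0,"wy": 0.0,"wz": 0.0,"jaw": 0.7},{"tx": 0.0,"ty": 0.0,"tz": -0.6,"wx": 0.0,"wy": 0.0,"wz": 0.0,"jaw": 0.7},{"tx": 0.0,"ty": 0.0,"tz": -0.65,"wx": 0.0,"wy": 0.0,"wz": 0.0,"jaw": 0.7}]}}

```text
t: 10.15
ee_pos: [0.6116, 0.2997, 0.1963]
eef_rot: [3.135, -0.003, 1.572]
ft_force: [-0.2, -0.3, 0.4]
width: 0.0806
```

```bash
python3 -c "
from h import *
look('w_gp',.6105,.2997,.047)
go(.624,-.266,.19)"
```

```text
w_gp 882 z 0.0469 rect [610.1 299.5] [48.2 48.5] 89 circ [610.  299.2] 24.8 px 316 188
t 10.2 tcp [0.6118 0.2998 0.1968] shift [-1.886  0.039  0.018] turn [ 0.014 -0.006  0.002] w 0.0809
```

The ring sits centred with its top at z=0.0469. Next, the disc.

Emit:
{"method": "step_arm", "body": {"commands": [{"tx": -0.16,"ty": 0.005,"tz": 0.02,"wx": 0.014,"wy": -0.006,"wz": 0.0,"jaw": 0.8},{"tx": -0.32,"ty": 0.01,"tz": 0.02,"wx": 0.014,"wy": -0.006,"wz": 0.0,"jaw": 0.8},{"tx": -0.48,"ty": 0.015,"tz": 0.02,"wx": 0.014,"wy": -0.006,"wz": 0.0,"jaw": 0.8},{"tx": -0.64,"ty": 0.02,"tz": 0.02,"wx": 0.014,"wy": -0.006,"wz": 0.0,"jaw": 0.8},{"tx": -0.8,"ty": 0.025,"tz": 0.02,"wx": 0.014,"wy": -0.006,"wz": 0.0,"jaw": 0.8}]}}

```text
t: 10.7
ee_pos: [0.619, 0.058, 0.1894]
eef_rot: [-3.141, 0.0, 1.572]
ft_force: [1.4, -0.1, -0.3]
width: 0.0853
```

Emit:
{"method": "step_arm", "body": {"commands": [{"tx": -0.16,"ty": 0.005,"tz": 0.0,"wx": 0.0,"wy": 0.0,"wz": 0.0,"jaw": 0.8},{"tx": -0.32,"ty": 0.01,"tz": 0.0,"wx": 0.0,"wy": 0.0,"wz": 0.0,"jaw": 0.8},{"tx": -0.48,"ty": 0.015,"tz": 0.0,"wx": 0.0,"wy": 0.0,"wz": 0.0,"jaw": 0.8},{"tx": -0.64,"ty": 0.02,"tz": 0.0,"wx": 0.0,"wy": 0.0,"wz": 0.0,"jaw": 0.8},{"tx": -0.8,"ty": 0.02,"tz": 0.0,"wx": 0.0,"wy": 0.0,"wz": 0.0,"jaw": 0.8}]}}

```text
t: 11.2
ee_pos: [0.6249, -0.1839, 0.1885]
eef_rot: [-3.14, -0.0, 1.572]
ft_force: [-0.0, -0.2, 0.3]
width: 0.0857
```

Emit:
{"method": "step_arm", "body": {"commands": [{"tx": -0.15,"ty": 0.0,"tz": 0.0,"wx": 0.0,"wy": 0.0,"wz": 0.0,"jaw": 0.8},{"tx": -0.25,"ty": 0.0,"tz": 0.0,"wx": 0.0,"wy": 0.0,"wz": 0.0,"jaw": 0.8},{"tx": -0.27,"ty": 0.0,"tz": 0.0,"wx": 0.0,"wy": 0.0,"wz": 0.0,"jaw": 0.8},{"tx": -0.27,"ty": 0.0,"tz": 0.0,"wx": 0.0,"wy": 0.0,"wz": 0.0,"jaw": 0.8},{"tx": -0.27,"ty": 0.0,"tz": 0.0,"wx": 0.0,"wy": 0.0,"wz": 0.0,"jaw": 0.8}]}}

```text
t: 11.7
ee_pos: [0.6249, -0.2636, 0.1881]
eef_rot: [-3.139, -0.001, 1.573]
ft_force: [0.9, 0.4, -0.2]
width: 0.0855
```

```bash
python3 -c "
from h import *
look('w_disc',.624,-.266,.016)
go(.624,-.266,-.023)"
```

```text
w_disc 1659 z 0.0161 rect [ 624.1 -267.2] [54.  54.9] 0 circ [ 623.6 -267.3] 27.8 px 318 186
t 11.8 tcp [ 0.6251 -0.2633  0.1883] shift [-0.009 -0.002  0.704] turn [-0.004 -0.002  0.005] w 0.0855
```

Emit:
{"method": "step_arm", "body": {"commands": [{"tx": -0.013,"ty": -0.003,"tz": 0.16,"wx": -0.004,"wy": -0.002,"wz": 0.005,"jaw": 0.8},{"tx": -0.013,"ty": -0.003,"tz": 0.32,"wx": -0.004,"wy": -0.002,"wz": 0.005,"jaw": 0.8},{"tx": -0.013,"ty": -0.003,"tz": 0.46,"wx": -0.004,"wy": -0.002,"wz": 0.005,"jaw": 0.8},{"tx": -0.013,"ty": -0.003,"tz": 0.54,"wx": -0.004,"wy": -0.002,"wz": 0.005,"jaw": 0.8},{"tx": -0.013,"ty": -0.003,"tz": 0.6,"wx": -0.004,"wy": -0.002,"wz": 0.005,"jaw": 0.8}]}}

```text
t: 12.25
ee_pos: [0.6235, -0.2651, 0.0063]
eef_rot: [-3.14, -0.001, 1.573]
ft_force: [0.1, 0.0, 1.0]
width: 0.0855
```

```bash
python3 -c "
from h import *
go(.624,-.267,-.022)"
```

```text
t 12.2 tcp [ 0.6235 -0.2651  0.0063] shift [-0.006  0.002  0.094] turn [-0.004 -0.002  0.004] w 0.0855
```

Emit:
{"method": "step_arm", "body": {"commands": [{"tx": -0.006,"ty": 0.002,"tz": 0.03,"wx": -0.004,"wy": -0.002,"wz": 0.004,"jaw": 0.8},{"tx": -0.006,"ty": 0.002,"tz": 0.055,"wx": -0.004,"wy": -0.002,"wz": 0.004,"jaw": 0.8},{"tx": -0.006,"ty": 0.002,"tz": 0.075,"wx": -0.004,"wy": -0.002,"wz": 0.004,"jaw": 0.8},{"tx": -0.006,"ty": 0.002,"tz": 0.09,"wx": -0.004,"wy": -0.002,"wz": 0.004,"jaw": 0.8},{"tx": -0.006,"ty": 0.002,"tz": 0.094,"wx": -0.004,"wy": -0.002,"wz": 0.004,"jaw": 0.8}]}}

```text
t: 12.75
ee_pos: [0.6241, -0.2668, -0.0218]
eef_rot: [3.141, 0.0, 1.571]
ft_force: [0.7, -0.1, 0.4]
width: 0.0859
```

Emit:
{"method": "step_arm", "body": {"commands": [{"tx": 0.0,"ty": 0.0,"tz": 0.0,"wx": 0.0,"wy": 0.0,"wz": 0.0,"jaw": -1.0},{"tx": 0.0,"ty": 0.0,"tz": 0.0,"wx": 0.0,"wy": 0.0,"wz": 0.0,"jaw": -1.0},{"tx": 0.0,"ty": 0.0,"tz": 0.0,"wx": 0.0,"wy": 0.0,"wz": 0.0,"jaw": -1.0},{"tx": 0.0,"ty": 0.0,"tz": 0.0,"wx": 0.0,"wy": 0.0,"wz": 0.0,"jaw": -1.0},{"tx": 0.0,"ty": 0.0,"tz": 0.0,"wx": 0.0,"wy": 0.0,"wz": 0.0,"jaw": -1.0}], "newtons": 40}}

```text
t: 13.25
ee_pos: [0.6242, -0.2669, -0.0216]
eef_rot: [3.141, 0.0, 1.571]
ft_force: [0.6, -0.5, 1.0]
width: 0.0553
```

```bash
python3 -c "
from h import *
go(.624,-.267,.15)"
```

```text
t 13.2 tcp [ 0.6242 -0.2669 -0.0216] shift [-0.001 -0.    -0.572] turn [ 0.002  0.001 -0.   ] w 0.0553
```

Emit:
{"method": "step_arm", "body": {"commands": [{"tx": 0.0,"ty": 0.0,"tz": -0.06,"wx": 0.0,"wy": 0.0,"wz": 0.0,"jaw": -1.0},{"tx": 0.0,"ty": 0.0,"tz": -0.2,"wx": 0.0,"wy": 0.0,"wz": 0.0,"jaw": -1.0},{"tx": 0.0,"ty": 0.0,"tz": -0.35,"wx": 0.0,"wy": 0.0,"wz": 0.0,"jaw": -1.0},{"tx": 0.0,"ty": 0.0,"tz": -0.5,"wx": 0.0,"wy": 0.0,"wz": 0.0,"jaw": -1.0},{"tx": 0.0,"ty": 0.0,"tz": -0.57,"wx": 0.0,"wy": 0.0,"wz": 0.0,"jaw": -1.0}]}}

```text
t: 13.75
ee_pos: [0.6249, -0.2673, 0.1536]
eef_rot: [3.137, 0.003, 1.571]
ft_force: [0.3, -0.3, -2.2]
width: 0.0551
```

Emit:
{"method": "step_arm", "body": {"commands": [{"tx": 0.12,"ty": -0.005,"tz": 0.0,"wx": 0.0,"wy": 0.0,"wz": 0.0,"jaw": -1.0},{"tx": 0.28,"ty": -0.01,"tz": 0.0,"wx": 0.0,"wy": 0.0,"wz": 0.0,"jaw": -1.0},{"tx": 0.44,"ty": -0.015,"tz": 0.0,"wx": 0.0,"wy": 0.0,"wz": 0.0,"jaw": -1.0},{"tx": 0.6,"ty": -0.02,"tz": 0.0,"wx": 0.0,"wy": 0.0,"wz": 0.0,"jaw": -1.0},{"tx": 0.76,"ty": -0.02,"tz": 0.0,"wx": 0.0,"wy": 0.0,"wz": 0.0,"jaw": -1.0}]}}

```text
t: 14.25
ee_pos: [0.6183, -0.0375, 0.1529]
eef_rot: [3.137, 0.003, 1.57]
ft_force: [-0.3, 0.2, -2.7]
width: 0.0552
```

Emit:
{"method": "step_arm", "body": {"commands": [{"tx": 0.16,"ty": -0.005,"tz": 0.0,"wx": 0.0,"wy": 0.0,"wz": 0.0,"jaw": -1.0},{"tx": 0.32,"ty": -0.01,"tz": 0.0,"wx": 0.0,"wy": 0.0,"wz": 0.0,"jaw": -1.0},{"tx": 0.48,"ty": -0.015,"tz": 0.0,"wx": 0.0,"wy": 0.0,"wz": 0.0,"jaw": -1.0},{"tx": 0.62,"ty": -0.02,"tz": 0.0,"wx": 0.0,"wy": 0.0,"wz": 0.0,"jaw": -1.0},{"tx": 0.72,"ty": -0.02,"tz": 0.0,"wx": 0.0,"wy": 0.0,"wz": 0.0,"jaw": -1.0}]}}

```text
t: 14.75
ee_pos: [0.6115, 0.1812, 0.152]
eef_rot: [3.138, 0.002, 1.572]
ft_force: [0.3, -0.6, -2.3]
width: 0.0552
```

```bash
python3 -c "
from h import *
from workcell import readout
look('w_disch',*readout.get_obs()['ee_pos'][:2],.188,.04,.008)
go(.6102,.2993,.055)"
```

```text
w_disch 6642 z 0.1897 rect [611.2 188.4] [40.6 68.2] 90 circ [611.3 189.8] 34.2 px 318 246
t 14.8 tcp [0.6115 0.1845 0.152 ] shift [ 0.383 -0.004  0.323] turn [0.007 0.002 0.005] w 0.0554
```

Emit:
{"method": "step_arm", "body": {"commands": [{"tx": 0.14,"ty": -0.003,"tz": 0.0,"wx": 0.007,"wy": 0.002,"wz": 0.005,"jaw": -1.0},{"tx": 0.28,"ty": -0.004,"tz": 0.0,"wx": 0.007,"wy": 0.002,"wz": 0.005,"jaw": -1.0},{"tx": 0.383,"ty": -0.004,"tz": 0.02,"wx": 0.007,"wy": 0.002,"wz": 0.005,"jaw": -1.0},{"tx": 0.383,"ty": -0.004,"tz": 0.16,"wx": 0.007,"wy": 0.002,"wz": 0.005,"jaw": -1.0},{"tx": 0.383,"ty": -0.004,"tz": 0.26,"wx": 0.007,"wy": 0.002,"wz": 0.005,"jaw": -1.0}]}}

```text
t: 15.3
ee_pos: [0.6093, 0.3, 0.0719]
eef_rot: [-3.141, 0.001, 1.573]
ft_force: [0.4, -0.0, -2.7]
width: 0.0556
```

Emit:
{"method": "step_arm", "body": {"commands": [{"tx": 0.0,"ty": 0.0,"tz": 0.0,"wx": 0.0,"wy": 0.0,"wz": 0.0,"jaw": -1.0},{"tx": 0.0,"ty": 0.0,"tz": 0.0,"wx": 0.0,"wy": 0.0,"wz": 0.0,"jaw": -1.0},{"tx": 0.0,"ty": 0.0,"tz": 0.0,"wx": 0.0,"wy": 0.0,"wz": 0.0,"jaw": -1.0},{"tx": 0.0,"ty": 0.0,"tz": 0.0,"wx": 0.0,"wy": 0.0,"wz": 0.0,"jaw": -1.0},{"tx": 0.0,"ty": 0.0,"tz": 0.0,"wx": 0.0,"wy": 0.0,"wz": 0.0,"jaw": -1.0}]}}

```text
t: 15.8
ee_pos: [0.6099, 0.3, 0.0733]
eef_rot: [3.14, -0.0, 1.572]
ft_force: [0.4, 0.7, -3.0]
width: 0.055
```

```bash
python3 -c "
from h import *
go(.6102,.2993,.0265)"
```

```text
t 15.8 tcp [0.6099 0.3    0.0733] shift [-0.002  0.001  0.156] turn [ 0.002 -0.     0.003] w 0.055
```

Emit:
{"method": "step_arm", "body": {"commands": [{"tx": -0.002,"ty": 0.0,"tz": 0.05,"wx": 0.0,"wy": 0.0,"wz": 0.0,"jaw": -1.0},{"tx": -0.002,"ty": 0.0,"tz": 0.09,"wx": 0.0,"wy": 0.0,"wz": 0.0,"jaw": -1.0},{"tx": -0.002,"ty": 0.0,"tz": 0.125,"wx": 0.0,"wy": 0.0,"wz": 0.0,"jaw": -1.0},{"tx": -0.002,"ty": 0.0,"tz": 0.145,"wx": 0.0,"wy": 0.0,"wz": 0.0,"jaw": -1.0},{"tx": -0.002,"ty": 0.0,"tz": 0.156,"wx": 0.0,"wy": 0.0,"wz": 0.0,"jaw": -1.0}]}}

```text
t: 16.3
ee_pos: [0.6096, 0.2993, 0.0253]
eef_rot: [-3.141, 0.0, 1.572]
ft_force: [-7.1, -2.7, 25.0]
width: 0.0548
```

Emit:
{"method": "step_arm", "body": {"commands": [{"tx": 0.0,"ty": 0.0,"tz": 0.0,"wx": 0.0,"wy": 0.0,"wz": 0.0,"jaw": 0.7},{"tx": 0.0,"ty": 0.0,"tz": 0.0,"wx": 0.0,"wy": 0.0,"wz": 0.0,"jaw": 0.7},{"tx": 0.0,"ty": 0.0,"tz": 0.0,"wx": 0.0,"wy": 0.0,"wz": 0.0,"jaw": 0.7},{"tx": 0.0,"ty": 0.0,"tz": 0.0,"wx": 0.0,"wy": 0.0,"wz": 0.0,"jaw": 0.7},{"tx": 0.0,"ty": 0.0,"tz": 0.0,"wx": 0.0,"wy": 0.0,"wz": 0.0,"jaw": 0.7}]}}

```text
t: 16.8
ee_pos: [0.6098, 0.2994, 0.0256]
eef_rot: [3.141, 0.0, 1.572]
ft_force: [1.1, -0.2, -1.1]
width: 0.0801
```

Emit:
{"method": "step_arm", "body": {"commands": [{"tx": 0.0,"ty": 0.0,"tz": -0.1,"wx": 0.0,"wy": 0.0,"wz": 0.0,"jaw": 0.7},{"tx": 0.0,"ty": 0.0,"tz": -0.24,"wx": 0.0,"wy": 0.0,"wz": 0.0,"jaw": 0.7},{"tx": 0.0,"ty": 0.0,"tz": -0.38,"wx": 0.0,"wy": 0.0,"wz": 0.0,"jaw": 0.7},{"tx": 0.0,"ty": 0.0,"tz": -0.5,"wx": 0.0,"wy": 0.0,"wz": 0.0,"jaw": 0.7},{"tx": 0.0,"ty": 0.0,"tz": -0.56,"wx": 0.0,"wy": 0.0,"wz": 0.0,"jaw": 0.7}]}}

```text
t: 17.3
ee_pos: [0.6105, 0.2998, 0.1975]
eef_rot: [3.137, -0.001, 1.572]
ft_force: [0.1, -0.4, 0.0]
width: 0.0809
```

```bash
python3 -c "
from h import *
look('w_dp',.6102,.2997,.063)
go(.457,.015,.19)"
```

```text
w_dp 2035 z 0.0631 rect [609.2 299. ] [54.1 55. ] 1 circ [609.3 298.7] 27.8 px 317 191
t 17.4 tcp [0.6111 0.3    0.1993] shift [-0.949 -0.515  0.025] turn [ 0.013 -0.004  0.003] w 0.081
```

The disc's top is at z=0.0631 and it is centred to within 1 mm. The brass weight is next.

Emit:
{"method": "step_arm", "body": {"commands": [{"tx": -0.14,"ty": -0.075,"tz": 0.02,"wx": 0.013,"wy": -0.004,"wz": 0.0,"jaw": 0.6},{"tx": -0.28,"ty": -0.15,"tz": 0.02,"wx": 0.013,"wy": -0.004,"wz": 0.0,"jaw": 0.6},{"tx": -0.42,"ty": -0.225,"tz": 0.02,"wx": 0.013,"wy": -0.004,"wz": 0.0,"jaw": 0.6},{"tx": -0.56,"ty": -0.3,"tz": 0.02,"wx": 0.013,"wy": -0.004,"wz": 0.0,"jaw": 0.6},{"tx": -0.7,"ty": -0.38,"tz": 0.02,"wx": 0.013,"wy": -0.004,"wz": 0.0,"jaw": 0.6}]}}

```text
t: 17.85
ee_pos: [0.4962, 0.0885, 0.1916]
eef_rot: [3.142, -0.0, 1.573]
ft_force: [0.2, -1.0, -0.1]
width: 0.0763
```

Emit:
{"method": "step_arm", "body": {"commands": [{"tx": -0.12,"ty": -0.065,"tz": 0.0,"wx": 0.0,"wy": 0.0,"wz": 0.0,"jaw": 0.6},{"tx": -0.22,"ty": -0.12,"tz": 0.0,"wx": 0.0,"wy": 0.0,"wz": 0.0,"jaw": 0.6},{"tx": -0.25,"ty": -0.135,"tz": 0.0,"wx": 0.0,"wy": 0.0,"wz": 0.0,"jaw": 0.6},{"tx": -0.25,"ty": -0.135,"tz": 0.0,"wx": 0.0,"wy": 0.0,"wz": 0.0,"jaw": 0.6},{"tx": -0.25,"ty": -0.135,"tz": 0.0,"wx": 0.0,"wy": 0.0,"wz": 0.0,"jaw": 0.6}]}}

```text
t: 18.35
ee_pos: [0.4563, 0.0138, 0.1915]
eef_rot: [3.141, -0.0, 1.573]
ft_force: [0.2, 0.7, -0.7]
width: 0.0764
```

```bash
python3 -c "
from h import *
look('w_br',.457,.015,.04)
look('w_brk',.457,.015,.058)
go(.457,.015,-.015)"
```

```text
w_br 825 z 0.0408 rect [456.2  14.5] [42.2 42.1] 90 circ [456.3  14.1] 22.0 px 318 185
w_brk 322 z 0.0579 rect [456.1  14.3] [20.5 20.9] 0 circ [456.5  14. ] 10.9 px 318 190
t 18.4 tcp [0.4563 0.0142 0.1914] shift [0.002 0.002 0.688] turn [ 0.    -0.     0.006] w 0.0758
```

Emit:
{"method": "step_arm", "body": {"commands": [{"tx": 0.0,"ty": 0.0,"tz": 0.16,"wx": 0.0,"wy": 0.0,"wz": 0.006,"jaw": 0.6},{"tx": 0.0,"ty": 0.0,"tz": 0.32,"wx": 0.0,"wy": 0.0,"wz": 0.006,"jaw": 0.6},{"tx": 0.0,"ty": 0.0,"tz": 0.48,"wx": 0.0,"wy": 0.0,"wz": 0.006,"jaw": 0.6},{"tx": 0.0,"ty": 0.0,"tz": 0.6,"wx": 0.0,"wy": 0.0,"wz": 0.006,"jaw": 0.6},{"tx": 0.0,"ty": 0.0,"tz": 0.67,"wx": 0.0,"wy": 0.0,"wz": 0.006,"jaw": 0.6}]}}

```text
t: 18.95
ee_pos: [0.4556, 0.0153, -0.0125]
eef_rot: [-3.139, -0.001, 1.572]
ft_force: [0.2, 0.3, 0.5]
width: 0.0764
```

Emit:
{"method": "step_arm", "body": {"commands": [{"tx": 0.0,"ty": 0.0,"tz": 0.0,"wx": 0.0,"wy": 0.0,"wz": 0.0,"jaw": -1.0},{"tx": 0.0,"ty": 0.0,"tz": 0.0,"wx": 0.0,"wy": 0.0,"wz": 0.0,"jaw": -1.0},{"tx": 0.0,"ty": 0.0,"tz": 0.0,"wx": 0.0,"wy": 0.0,"wz": 0.0,"jaw": -1.0},{"tx": 0.0,"ty": 0.0,"tz": 0.0,"wx": 0.0,"wy": 0.0,"wz": 0.0,"jaw": -1.0},{"tx": 0.0,"ty": 0.0,"tz": 0.0,"wx": 0.0,"wy": 0.0,"wz": 0.0,"jaw": -1.0}], "newtons": 45}}

```text
t: 19.45
ee_pos: [0.4564, 0.0153, -0.0115]
eef_rot: [-3.141, -0.0, 1.572]
ft_force: [-1.1, 1.7, 7.8]
width: 0.0434
```

```bash
python3 -c "
from h import *
go(.456,.0145,.165)"
```

```text
t 19.4 tcp [ 0.4564  0.0153 -0.0115] shift [-0.002 -0.002 -0.588] turn [-0.001 -0.001  0.003] w 0.0434
```

Emit:
{"method": "step_arm", "body": {"commands": [{"tx": 0.0,"ty": 0.0,"tz": 0.0,"wx": 0.0,"wy": 0.0,"wz": 0.0,"jaw": -1.0},{"tx": 0.0,"ty": 0.0,"tz": -0.12,"wx": 0.0,"wy": 0.0,"wz": 0.0,"jaw": -1.0},{"tx": 0.0,"ty": 0.0,"tz": -0.28,"wx": 0.0,"wy": 0.0,"wz": 0.0,"jaw": -1.0},{"tx": 0.0,"ty": 0.0,"tz": -0.44,"wx": 0.0,"wy": 0.0,"wz": 0.0,"jaw": -1.0},{"tx": 0.0,"ty": 0.0,"tz": -0.55,"wx": 0.0,"wy": 0.0,"wz": 0.0,"jaw": -1.0}]}}

```text
t: 19.95
ee_pos: [0.4565, 0.0152, 0.1565]
eef_rot: [3.14, -0.0, 1.572]
ft_force: [1.3, 0.5, -5.0]
width: 0.043
```

Emit:
{"method": "step_arm", "body": {"commands": [{"tx": 0.1,"ty": 0.055,"tz": -0.03,"wx": 0.0,"wy": 0.0,"wz": 0.0,"jaw": -1.0},{"tx": 0.24,"ty": 0.13,"tz": -0.03,"wx": 0.0,"wy": 0.0,"wz": 0.0,"jaw": -1.0},{"tx": 0.38,"ty": 0.205,"tz": -0.03,"wx": 0.0,"wy": 0.0,"wz": 0.0,"jaw": -1.0},{"tx": 0.52,"ty": 0.28,"tz": -0.03,"wx": 0.0,"wy": 0.0,"wz": 0.0,"jaw": -1.0},{"tx": 0.6,"ty": 0.32,"tz": -0.03,"wx": 0.0,"wy": 0.0,"wz": 0.0,"jaw": -1.0}]}}

```text
t: 20.45
ee_pos: [0.5528, 0.1981, 0.1653]
eef_rot: [3.14, -0.0, 1.573]
ft_force: [1.0, -0.2, -6.0]
width: 0.0429
```

```bash
python3 -c "
from h import *
from workcell import readout
x,y,z=readout.get_obs()['ee_pos'];print(z+.0125+.058)
look('w_brh',x,y,z+.0125+.058,.02,.006)
go(.6095,.2998,.09)"
```

```text
0.23581654186004408
w_brh 541 z 0.2343 rect [551.3 197.3] [21.9 18.4] 71 circ [552.3 196.8] 11.2 px 318 276
t 20.5 tcp [0.5539 0.2002 0.1652] shift [0.331 0.186 0.251] turn [ 0.004 -0.003  0.007] w 0.0429
```

Emit:
{"method": "step_arm", "body": {"commands": [{"tx": 0.12,"ty": 0.07,"tz": 0.0,"wx": 0.004,"wy": -0.003,"wz": 0.007,"jaw": -1.0},{"tx": 0.25,"ty": 0.14,"tz": 0.0,"wx": 0.004,"wy": -0.003,"wz": 0.007,"jaw": -1.0},{"tx": 0.331,"ty": 0.186,"tz": 0.05,"wx": 0.004,"wy": -0.003,"wz": 0.007,"jaw": -1.0},{"tx": 0.331,"ty": 0.186,"tz": 0.17,"wx": 0.004,"wy": -0.003,"wz": 0.007,"jaw": -1.0},{"tx": 0.331,"ty": 0.186,"tz": 0.25,"wx": 0.004,"wy": -0.003,"wz": 0.007,"jaw": -1.0}]}}

```text
t: 21.0
ee_pos: [0.6082, 0.3, 0.0877]
eef_rot: [-3.139, 0.001, 1.572]
ft_force: [-0.1, 0.0, -5.5]
width: 0.0431
```

Emit:
{"method": "step_arm", "body": {"commands": [{"tx": 0.0,"ty": 0.0,"tz": 0.0,"wx": 0.0,"wy": 0.0,"wz": 0.0,"jaw": -1.0},{"tx": 0.0,"ty": 0.0,"tz": 0.0,"wx": 0.0,"wy": 0.0,"wz": 0.0,"jaw": -1.0},{"tx": 0.0,"ty": 0.0,"tz": 0.0,"wx": 0.0,"wy": 0.0,"wz": 0.0,"jaw": -1.0},{"tx": 0.0,"ty": 0.0,"tz": 0.0,"wx": 0.0,"wy": 0.0,"wz": 0.0,"jaw": -1.0},{"tx": 0.0,"ty": 0.0,"tz": 0.0,"wx": 0.0,"wy": 0.0,"wz": 0.0,"jaw": -1.0}]}}

```text
t: 21.5
ee_pos: [0.6087, 0.3, 0.0889]
eef_rot: [-3.14, 0.001, 1.572]
ft_force: [-0.8, -0.8, -4.6]
width: 0.0431
```

```bash
python3 -c "
from h import *
go(.6095,.2998,.0535)"
```

```text
t 21.5 tcp [0.6087 0.3    0.0889] shift [-0.001  0.003  0.118] turn [-0.002  0.001  0.001] w 0.0431
```

Emit:
{"method": "step_arm", "body": {"commands": [{"tx": 0.0,"ty": 0.003,"tz": 0.04,"wx": 0.0,"wy": 0.0,"wz": 0.0,"jaw": -1.0},{"tx": 0.0,"ty": 0.003,"tz": 0.07,"wx": 0.0,"wy": 0.0,"wz": 0.0,"jaw": -1.0},{"tx": 0.0,"ty": 0.003,"tz": 0.095,"wx": 0.0,"wy": 0.0,"wz": 0.0,"jaw": -1.0},{"tx": 0.0,"ty": 0.003,"tz": 0.11,"wx": 0.0,"wy": 0.0,"wz": 0.0,"jaw": -1.0},{"tx": 0.0,"ty": 0.003,"tz": 0.117,"wx": 0.0,"wy": 0.0,"wz": 0.0,"jaw": -1.0}]}}

```text
t: 22.0
ee_pos: [0.6092, 0.2999, 0.0529]
eef_rot: [-3.139, 0.001, 1.572]
ft_force: [-0.1, 0.2, -4.5]
width: 0.0431
```

Emit:
{"method": "step_arm", "body": {"commands": [{"tx": 0.0,"ty": 0.0,"tz": 0.0,"wx": 0.0,"wy": 0.0,"wz": 0.0,"jaw": 0.5},{"tx": 0.0,"ty": 0.0,"tz": 0.0,"wx": 0.0,"wy": 0.0,"wz": 0.0,"jaw": 0.5},{"tx": 0.0,"ty": 0.0,"tz": 0.0,"wx": 0.0,"wy": 0.0,"wz": 0.0,"jaw": 0.5},{"tx": 0.0,"ty": 0.0,"tz": 0.0,"wx": 0.0,"wy": 0.0,"wz": 0.0,"jaw": 0.5},{"tx": 0.0,"ty": 0.0,"tz": 0.0,"wx": 0.0,"wy": 0.0,"wz": 0.0,"jaw": 0.5}]}}

```text
t: 22.5
ee_pos: [0.6094, 0.3, 0.0533]
eef_rot: [-3.14, 0.001, 1.572]
ft_force: [-0.5, -0.2, 0.0]
width: 0.0707
```

Emit:
{"method": "step_arm", "body": {"commands": [{"tx": 0.0,"ty": 0.0,"tz": -0.1,"wx": 0.0,"wy": 0.0,"wz": 0.0,"jaw": 0.6},{"tx": 0.0,"ty": 0.0,"tz": -0.24,"wx": 0.0,"wy": 0.0,"wz": 0.0,"jaw": 0.6},{"tx": 0.0,"ty": 0.0,"tz": -0.38,"wx": 0.0,"wy": 0.0,"wz": 0.0,"jaw": 0.6},{"tx": 0.0,"ty": 0.0,"tz": -0.46,"wx": 0.0,"wy": 0.0,"wz": 0.0,"jaw": 0.6},{"tx": 0.0,"ty": 0.0,"tz": -0.5,"wx": 0.0,"wy": 0.0,"wz": 0.0,"jaw": 0.6}]}}

```text
t: 23.0
ee_pos: [0.6103, 0.3004, 0.2062]
eef_rot: [3.14, -0.001, 1.572]
ft_force: [-0.4, 0.2, -1.0]
width: 0.0762
```

```bash
python3 -c "
from h import *
look('w_bp',.6102,.2997,.103)
look('w_bpk',.6102,.2997,.121,.02)
go(.465,-.366,.19)"
```

```text
w_bp 1081 z 0.1037 rect [609.2 298.7] [42.4 42.8] 1 circ [609.2 298.6] 21.9 px 317 196
w_bpk 433 z 0.1211 rect [609.  298.7] [20.5 21.3] 1 circ [609.2 298.7] 10.9 px 317 203
t 23.1 tcp [0.61   0.3003 0.2045] shift [-2.221 -0.485  0.048] turn [ 0.001 -0.     0.002] w 0.076
```

The brass weight is at (609.2, 298.7) with its knob top at 0.121, so the blue stack is done. Now the white ring.

Emit:
{"method": "step_arm", "body": {"commands": [{"tx": -0.15,"ty": -0.03,"tz": 0.01,"wx": 0.0,"wy": 0.0,"wz": 0.0,"jaw": 0.6},{"tx": -0.3,"ty": -0.06,"tz": 0.02,"wx": 0.0,"wy": 0.0,"wz": 0.0,"jaw": 0.6},{"tx": -0.45,"ty": -0.09,"tz": 0.03,"wx": 0.0,"wy": 0.0,"wz": 0.0,"jaw": 0.6},{"tx": -0.6,"ty": -0.12,"tz": 0.04,"wx": 0.0,"wy": 0.0,"wz": 0.0,"jaw": 0.6},{"tx": -0.75,"ty": -0.16,"tz": 0.05,"wx": 0.0,"wy": 0.0,"wz": 0.0,"jaw": 0.6}]}}

```text
t: 23.6
ee_pos: [0.561, 0.0736, 0.1875]
eef_rot: [-3.139, 0.0, 1.572]
ft_force: [0.8, -0.8, -0.8]
width: 0.0763
```

Emit:
{"method": "step_arm", "body": {"commands": [{"tx": -0.15,"ty": -0.03,"tz": 0.0,"wx": 0.0,"wy": 0.0,"wz": 0.0,"jaw": 0.6},{"tx": -0.3,"ty": -0.06,"tz": 0.0,"wx": 0.0,"wy": 0.0,"wz": 0.0,"jaw": 0.6},{"tx": -0.45,"ty": -0.09,"tz": 0.0,"wx": 0.0,"wy": 0.0,"wz": 0.0,"jaw": 0.6},{"tx": -0.6,"ty": -0.12,"tz": 0.0,"wx": 0.0,"wy": 0.0,"wz": 0.0,"jaw": 0.6},{"tx": -0.75,"ty": -0.16,"tz": 0.0,"wx": 0.0,"wy": 0.0,"wz": 0.0,"jaw": 0.6}]}}

```text
t: 24.1
ee_pos: [0.512, -0.153, 0.1858]
eef_rot: [-3.137, -0.001, 1.572]
ft_force: [1.2, 0.1, -1.0]
width: 0.0762
```

Emit:
{"method": "step_arm", "body": {"commands": [{"tx": -0.15,"ty": -0.03,"tz": 0.0,"wx": 0.0,"wy": 0.0,"wz": 0.0,"jaw": 0.6},{"tx": -0.3,"ty": -0.07,"tz": 0.0,"wx": 0.0,"wy": 0.0,"wz": 0.0,"jaw": 0.6},{"tx": -0.45,"ty": -0.1,"tz": 0.0,"wx": 0.0,"wy": 0.0,"wz": 0.0,"jaw": 0.6},{"tx": -0.6,"ty": -0.14,"tz": 0.0,"wx": 0.0,"wy": 0.0,"wz": 0.0,"jaw": 0.6},{"tx": -0.72,"ty": -0.165,"tz": 0.0,"wx": 0.0,"wy": 0.0,"wz": 0.0,"jaw": 0.6}]}}

```text
t: 24.6
ee_pos: [0.4611, -0.3709, 0.1838]
eef_rot: [-3.135, -0.003, 1.571]
ft_force: [0.7, 0.6, -0.4]
width: 0.0759
```

```bash
python3 -c "
from h import *
look('w_wh',.464,-.366,.04)
go(.464,-.366,-.015)"
```

```text
w_wh 675 z 0.0398 rect [ 464.2 -368.2] [42.6 42.6] 75 circ [ 464.3 -368.5] 21.9 px 322 186
t 24.6 tcp [ 0.4605 -0.3752  0.1836] shift [0.03  0.016 0.662] turn [-0.013 -0.002 -0.004] w 0.0763
```

Emit:
{"method": "step_arm", "body": {"commands": [{"tx": 0.024,"ty": 0.013,"tz": 0.12,"wx": -0.013,"wy": -0.002,"wz": -0.004,"jaw": 0.6},{"tx": 0.024,"ty": 0.013,"tz": 0.24,"wx": -0.013,"wy": -0.002,"wz": -0.004,"jaw": 0.6},{"tx": 0.024,"ty": 0.013,"tz": 0.34,"wx": -0.013,"wy": -0.002,"wz": -0.004,"jaw": 0.6},{"tx": 0.024,"ty": 0.013,"tz": 0.38,"wx": -0.013,"wy": -0.002,"wz": -0.004,"jaw": 0.6},{"tx": 0.024,"ty": 0.013,"tz": 0.38,"wx": -0.013,"wy": -0.002,"wz": -0.004,"jaw": 0.6}]}}

```text
t: 25.15
ee_pos: [0.4628, -0.3669, 0.0674]
eef_rot: [-3.139, -0.003, 1.571]
ft_force: [0.8, -0.3, 1.8]
width: 0.076
```

```bash
python3 -c "
from h import *
look('w_wh2',.464,-.366,.04)
go(.4643,-.368,-.013)"
```

```text
w_wh2 1479 z 0.0399 rect [ 464.2 -368.3] [42.6 42.9] 53 circ [ 464.3 -368.4] 21.8 px 320 222
t 25.2 tcp [ 0.4635 -0.3676  0.069 ] shift [-0.002  0.003  0.273] turn [-0.002 -0.003  0.   ] w 0.0759
```

Emit:
{"method": "step_arm", "body": {"commands": [{"tx": -0.002,"ty": 0.003,"tz": 0.1,"wx": 0.0,"wy": -0.003,"wz": 0.0,"jaw": 0.6},{"tx": -0.002,"ty": 0.003,"tz": 0.18,"wx": 0.0,"wy": -0.003,"wz": 0.0,"jaw": 0.6},{"tx": -0.002,"ty": 0.003,"tz": 0.24,"wx": 0.0,"wy": -0.003,"wz": 0.0,"jaw": 0.6},{"tx": -0.002,"ty": 0.003,"tz": 0.27,"wx": 0.0,"wy": -0.003,"wz": 0.0,"jaw": -1.0},{"tx": -0.002,"ty": 0.003,"tz": 0.273,"wx": 0.0,"wy": -0.003,"wz": 0.0,"jaw": -1.0}], "newtons": 20}}

```text
t: 25.7
ee_pos: [0.4645, -0.3681, -0.0127]
eef_rot: [-3.141, 0.0, 1.571]
ft_force: [-0.3, 0.1, 0.2]
width: 0.0651
```

Emit:
{"method": "step_arm", "body": {"commands": [{"tx": 0.0,"ty": 0.0,"tz": 0.0,"wx": 0.0,"wy": 0.0,"wz": 0.0,"jaw": -1.0},{"tx": 0.0,"ty": 0.0,"tz": 0.0,"wx": 0.0,"wy": 0.0,"wz": 0.0,"jaw": -1.0},{"tx": 0.0,"ty": 0.0,"tz": 0.0,"wx": 0.0,"wy": 0.0,"wz": 0.0,"jaw": -1.0},{"tx": 0.0,"ty": 0.0,"tz": 0.0,"wx": 0.0,"wy": 0.0,"wz": 0.0,"jaw": -1.0},{"tx": 0.0,"ty": 0.0,"tz": 0.0,"wx": 0.0,"wy": 0.0,"wz": 0.0,"jaw": -1.0}]}}

```text
t: 26.2
ee_pos: [0.4649, -0.3685, -0.0117]
eef_rot: [3.141, 0.001, 1.571]
ft_force: [0.0, 0.7, 7.3]
width: 0.0439
```

Emit:
{"method": "step_arm", "body": {"commands": [{"tx": 0.0,"ty": 0.0,"tz": -0.1,"wx": 0.0,"wy": 0.0,"wz": 0.0,"jaw": -1.0},{"tx": 0.0,"ty": 0.0,"tz": -0.25,"wx": 0.0,"wy": 0.0,"wz": 0.0,"jaw": -1.0},{"tx": 0.0,"ty": 0.0,"tz": -0.4,"wx": 0.0,"wy": 0.0,"wz": 0.0,"jaw": -1.0},{"tx": 0.0,"ty": 0.0,"tz": -0.52,"wx": 0.0,"wy": 0.0,"wz": 0.0,"jaw": -1.0},{"tx": 0.0,"ty": 0.0,"tz": -0.56,"wx": 0.0,"wy": 0.0,"wz": 0.0,"jaw": -1.0}]}}

```text
t: 26.7
ee_pos: [0.4658, -0.3692, 0.1606]
eef_rot: [3.137, 0.005, 1.571]
ft_force: [-0.2, -0.1, -0.2]
width: 0.0435
```

```bash
python3 -c "
from h import *
go(.61,.04,.16)"
```

```text
t 26.7 tcp [ 0.4658 -0.3692  0.1606] shift [ 1.364  0.481 -0.003] turn [0.009 0.011 0.001] w 0.0435
```

Emit:
{"method": "step_arm", "body": {"commands": [{"tx": 0.14,"ty": 0.05,"tz": 0.0,"wx": 0.009,"wy": 0.011,"wz": 0.0,"jaw": -1.0},{"tx": 0.28,"ty": 0.1,"tz": 0.0,"wx": 0.009,"wy": 0.011,"wz": 0.0,"jaw": -1.0},{"tx": 0.42,"ty": 0.15,"tz": 0.0,"wx": 0.009,"wy": 0.011,"wz": 0.0,"jaw": -1.0},{"tx": 0.56,"ty": 0.2,"tz": 0.0,"wx": 0.009,"wy": 0.011,"wz": 0.0,"jaw": -1.0},{"tx": 0.7,"ty": 0.25,"tz": 0.0,"wx": 0.009,"wy": 0.011,"wz": 0.0,"jaw": -1.0}]}}

```text
t: 27.2
ee_pos: [0.5407, -0.1573, 0.1591]
eef_rot: [-3.141, -0.0, 1.571]
ft_force: [0.7, -0.5, -1.0]
width: 0.0437
```

Emit:
{"method": "step_arm", "body": {"commands": [{"tx": 0.14,"ty": 0.05,"tz": 0.0,"wx": 0.0,"wy": 0.0,"wz": 0.0,"jaw": -1.0},{"tx": 0.28,"ty": 0.1,"tz": 0.0,"wx": 0.0,"wy": 0.0,"wz": 0.0,"jaw": -1.0},{"tx": 0.42,"ty": 0.15,"tz": 0.0,"wx": 0.0,"wy": 0.0,"wz": 0.0,"jaw": -1.0},{"tx": 0.56,"ty": 0.2,"tz": 0.0,"wx": 0.0,"wy": 0.0,"wz": 0.0,"jaw": -1.0},{"tx": 0.64,"ty": 0.23,"tz": 0.0,"wx": 0.0,"wy": 0.0,"wz": 0.0,"jaw": -1.0}]}}

```text
t: 27.7
ee_pos: [0.6099, 0.0377, 0.1584]
eef_rot: [-3.14, -0.001, 1.573]
ft_force: [0.4, -0.7, 0.2]
width: 0.0439
```

```bash
python3 -c "
from h import *
look('w_ys',.609,.104,.012,.075)
look('w_ypin',.609,.104,.037,.03)
go(.609,.104,.16)"
```

```text
w_ys 7273 z 0.0122 rect [609.2 105.2] [90.3 90. ] 12 circ [609.4 105.3] 62.4 px 318 123
w_ypin 114 z 0.0367 rect [609.1 105.4] [10.5 10.9] 90 circ [609.2 105.2] 5.7 px 317 128
t 27.8 tcp [0.6099 0.0377 0.1582] shift [ 0.221 -0.002 -0.006] turn [-0.004 -0.002  0.007] w 0.044
```

View pics/w_ys.png

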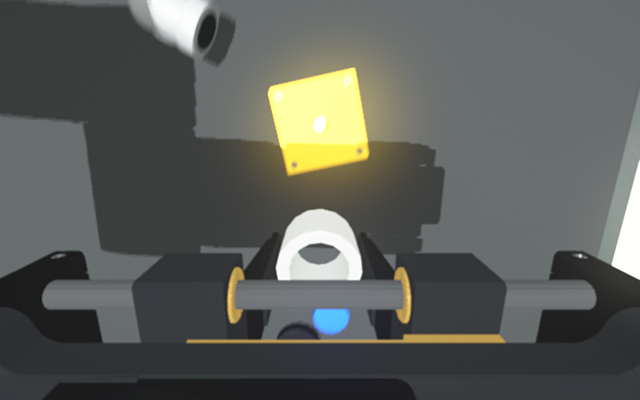

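The yellow station is at (320,123), with the pin at (609.2, 105.3) mm and the plate top at 0.0122. The white ring is level in the jaws.

Emit:
{"method": "step_arm", "body": {"commands": [{"tx": 0.11,"ty": 0.0,"tz": 0.0,"wx": 0.0,"wy": 0.0,"wz": 0.005,"jaw": -1.0},{"tx": 0.225,"ty": -0.002,"tz": 0.0,"wx": 0.0,"wy": 0.0,"wz": 0.005,"jaw": -1.0},{"tx": 0.225,"ty": -0.002,"tz": 0.12,"wx": 0.0,"wy": 0.0,"wz": 0.005,"jaw": -1.0},{"tx": 0.225,"ty": -0.002,"tz": 0.24,"wx": 0.0,"wy": 0.0,"wz": 0.005,"jaw": -1.0},{"tx": 0.225,"ty": -0.002,"tz": 0.3,"wx": 0.0,"wy": 0.0,"wz": 0.005,"jaw": -1.0}]}}

```text
t: 28.3
ee_pos: [0.6072, 0.1044, 0.0651]
eef_rot: [-3.136, -0.0, 1.572]
ft_force: [0.3, -0.3, -0.4]
width: 0.0439
```

```bash
python3 -c "
from h import *
go(.6092,.1053,.001)"
```

```text
t 28.3 tcp [0.6072 0.1044 0.0651] shift [0.003 0.008 0.214] turn [-0.012 -0.001  0.002] w 0.0439
```

Emit:
{"method": "step_arm", "body": {"commands": [{"tx": 0.003,"ty": 0.007,"tz": 0.05,"wx": -0.012,"wy": 0.0,"wz": 0.0,"jaw": -1.0},{"tx": 0.003,"ty": 0.007,"tz": 0.11,"wx": -0.012,"wy": 0.0,"wz": 0.0,"jaw": -1.0},{"tx": 0.003,"ty": 0.007,"tz": 0.16,"wx": -0.012,"wy": 0.0,"wz": 0.0,"jaw": -1.0},{"tx": 0.003,"ty": 0.007,"tz": 0.195,"wx": -0.012,"wy": 0.0,"wz": 0.0,"jaw": -1.0},{"tx": 0.003,"ty": 0.007,"tz": 0.213,"wx": -0.012,"wy": 0.0,"wz": 0.0,"jaw": -1.0}]}}

```text
t: 28.8
ee_pos: [0.6085, 0.1049, 0.0002]
eef_rot: [-3.14, -0.0, 1.571]
ft_force: [-6.6, 1.5, 24.6]
width: 0.0438
```

Emit:
{"method": "step_arm", "body": {"commands": [{"tx": 0.0,"ty": 0.0,"tz": 0.0,"wx": 0.0,"wy": 0.0,"wz": 0.0,"jaw": 0.5},{"tx": 0.0,"ty": 0.0,"tz": 0.0,"wx": 0.0,"wy": 0.0,"wz": 0.0,"jaw": 0.5},{"tx": 0.0,"ty": 0.0,"tz": 0.0,"wx": 0.0,"wy": 0.0,"wz": 0.0,"jaw": 0.5},{"tx": 0.0,"ty": 0.0,"tz": 0.0,"wx": 0.0,"wy": 0.0,"wz": 0.0,"jaw": 0.5},{"tx": 0.0,"ty": 0.0,"tz": 0.0,"wx": 0.0,"wy": 0.0,"wz": 0.0,"jaw": 0.5}]}}

```text
t: 29.3
ee_pos: [0.6086, 0.1049, 0.0005]
eef_rot: [-3.141, -0.0, 1.571]
ft_force: [-0.5, 0.3, -0.0]
width: 0.0707
```

Emit:
{"method": "step_arm", "body": {"commands": [{"tx": 0.0,"ty": 0.0,"tz": -0.14,"wx": 0.0,"wy": 0.0,"wz": 0.0,"jaw": 0.6},{"tx": 0.0,"ty": 0.0,"tz": -0.3,"wx": 0.0,"wy": 0.0,"wz": 0.0,"jaw": 0.6},{"tx": 0.0,"ty": 0.0,"tz": -0.46,"wx": 0.0,"wy": 0.0,"wz": 0.0,"jaw": 0.6},{"tx": 0.0,"ty": 0.0,"tz": -0.6,"wx": 0.0,"wy": 0.0,"wz": 0.0,"jaw": 0.6},{"tx": 0.0,"ty": 0.0,"tz": -0.63,"wx": 0.0,"wy": 0.0,"wz": 0.0,"jaw": 0.6}]}}

```text
t: 29.8
ee_pos: [0.6104, 0.1051, 0.1949]
eef_rot: [3.134, -0.001, 1.572]
ft_force: [-0.1, 0.8, -0.5]
width: 0.0759
```

```bash
python3 -c "
from h import *
look('w_wp',.6092,.1053,.052)
go(.473,.366,.19)"
```

```text
w_wp 677 z 0.0518 rect [608.4 104.8] [42.9 42.1] 88 circ [608.1 104.8] 21.8 px 315 188
t 29.9 tcp [0.61   0.1051 0.1938] shift [ 0.87  -0.456  0.011] turn [ 0.012 -0.002  0.002] w 0.0761
```

Emit:
{"method": "step_arm", "body": {"commands": [{"tx": 0.12,"ty": -0.065,"tz": 0.01,"wx": 0.012,"wy": 0.0,"wz": 0.0,"jaw": 0.7},{"tx": 0.24,"ty": -0.13,"tz": 0.01,"wx": 0.012,"wy": 0.0,"wz": 0.0,"jaw": 0.7},{"tx": 0.36,"ty": -0.195,"tz": 0.01,"wx": 0.012,"wy": 0.0,"wz": 0.0,"jaw": 0.7},{"tx": 0.48,"ty": -0.26,"tz": 0.01,"wx": 0.012,"wy": 0.0,"wz": 0.0,"jaw": 0.7},{"tx": 0.6,"ty": -0.32,"tz": 0.01,"wx": 0.012,"wy": 0.0,"wz": 0.0,"jaw": 0.7}]}}

```text
t: 30.35
ee_pos: [0.5124, 0.286, 0.1889]
eef_rot: [-3.139, 0.0, 1.571]
ft_force: [0.2, -0.2, -0.2]
width: 0.0808
```

Emit:
{"method": "step_arm", "body": {"commands": [{"tx": 0.12,"ty": -0.06,"tz": 0.0,"wx": 0.0,"wy": 0.0,"wz": 0.0,"jaw": 0.7},{"tx": 0.22,"ty": -0.11,"tz": 0.0,"wx": 0.0,"wy": 0.0,"wz": 0.0,"jaw": 0.7},{"tx": 0.27,"ty": -0.135,"tz": 0.0,"wx": 0.0,"wy": 0.0,"wz": 0.0,"jaw": 0.7},{"tx": 0.27,"ty": -0.135,"tz": 0.0,"wx": 0.0,"wy": 0.0,"wz": 0.0,"jaw": 0.7},{"tx": 0.27,"ty": -0.135,"tz": 0.0,"wx": 0.0,"wy": 0.0,"wz": 0.0,"jaw": 0.7}]}}

```text
t: 30.85
ee_pos: [0.4719, 0.3664, 0.1883]
eef_rot: [-3.139, 0.001, 1.572]
ft_force: [0.8, -0.6, 0.6]
width: 0.0808
```

```bash
python3 -c "
from h import *
look('w_red',.473,.366,.03)
look('w_redk',.473,.366,.048,.03)
go(.473,.366,-.018)"
```

```text
w_red 1009 z 0.0308 rect [473.6 367. ] [47.  46.7] 6 circ [473.5 366.7] 24.1 px 320 184
w_redk 317 z 0.048 rect [473.8 367.1] [20.9 21.4] 0 circ [473.5 366.8] 11.0 px 320 188
t 30.9 tcp [0.4724 0.3659 0.1886] shift [0.001 0.004 0.689] turn [-0.005  0.001 -0.001] w 0.0807
```

Emit:
{"method": "step_arm", "body": {"commands": [{"tx": 0.003,"ty": 0.005,"tz": 0.16,"wx": -0.005,"wy": 0.0,"wz": 0.0,"jaw": 0.7},{"tx": 0.003,"ty": 0.005,"tz": 0.32,"wx": -0.005,"wy": 0.0,"wz": 0.0,"jaw": 0.7},{"tx": 0.003,"ty": 0.005,"tz": 0.48,"wx": -0.005,"wy": 0.0,"wz": 0.0,"jaw": 0.7},{"tx": 0.003,"ty": 0.005,"tz": 0.6,"wx": -0.005,"wy": 0.0,"wz": 0.0,"jaw": 0.7},{"tx": 0.003,"ty": 0.005,"tz": 0.67,"wx": -0.005,"wy": 0.0,"wz": 0.0,"jaw": 0.7}]}}

```text
t: 31.45
ee_pos: [0.4731, 0.3648, -0.0153]
eef_rot: [-3.139, 0.002, 1.569]
ft_force: [0.5, -0.4, 0.4]
width: 0.081
```

Emit:
{"method": "step_arm", "body": {"commands": [{"tx": 0.003,"ty": 0.003,"tz": 0.01,"wx": 0.0,"wy": 0.0,"wz": 0.0,"jaw": -1.0},{"tx": 0.003,"ty": 0.003,"tz": 0.01,"wx": 0.0,"wy": 0.0,"wz": 0.0,"jaw": -1.0},{"tx": 0.003,"ty": 0.003,"tz": 0.01,"wx": 0.0,"wy": 0.0,"wz": 0.0,"jaw": -1.0},{"tx": 0.003,"ty": 0.003,"tz": 0.01,"wx": 0.0,"wy": 0.0,"wz": 0.0,"jaw": -1.0},{"tx": 0.003,"ty": 0.003,"tz": 0.01,"wx": 0.0,"wy": 0.0,"wz": 0.0,"jaw": -1.0}], "newtons": 45}}

```text
t: 31.95
ee_pos: [0.4744, 0.3659, -0.0171]
eef_rot: [-3.14, 0.002, 1.569]
ft_force: [-0.4, -0.8, 6.8]
width: 0.0472
```

```bash
python3 -c "
from h import *
go(.4736,.3669,.16)"
```

```text
t 31.9 tcp [ 0.4744  0.3659 -0.0171] shift [ 0.002 -0.003 -0.59 ] turn [-0.003  0.003 -0.004] w 0.0472
```

Emit:
{"method": "step_arm", "body": {"commands": [{"tx": 0.0,"ty": 0.0,"tz": 0.0,"wx": 0.0,"wy": 0.0,"wz": 0.0,"jaw": -1.0},{"tx": 0.0,"ty": 0.0,"tz": -0.12,"wx": 0.0,"wy": 0.0,"wz": 0.0,"jaw": -1.0},{"tx": 0.0,"ty": 0.0,"tz": -0.28,"wx": 0.0,"wy": 0.0,"wz": 0.0,"jaw": -1.0},{"tx": 0.0,"ty": 0.0,"tz": -0.44,"wx": 0.0,"wy": 0.0,"wz": 0.0,"jaw": -1.0},{"tx": 0.0,"ty": 0.0,"tz": -0.55,"wx": 0.0,"wy": 0.0,"wz": 0.0,"jaw": -1.0}]}}

```text
t: 32.45
ee_pos: [0.4748, 0.3664, 0.1512]
eef_rot: [3.141, 0.0, 1.569]
ft_force: [-0.1, -0.0, -3.4]
width: 0.047
```

Emit:
{"method": "step_arm", "body": {"commands": [{"tx": -0.1,"ty": 0.05,"tz": 0.0,"wx": 0.0,"wy": 0.0,"wz": 0.0,"jaw": -1.0},{"tx": -0.24,"ty": 0.12,"tz": 0.0,"wx": 0.0,"wy": 0.0,"wz": 0.0,"jaw": -1.0},{"tx": -0.38,"ty": 0.19,"tz": 0.0,"wx": 0.0,"wy": 0.0,"wz": 0.0,"jaw": -1.0},{"tx": -0.52,"ty": 0.26,"tz": 0.0,"wx": 0.0,"wy": 0.0,"wz": 0.0,"jaw": -1.0},{"tx": -0.6,"ty": 0.3,"tz": 0.0,"wx": 0.0,"wy": 0.0,"wz": 0.0,"jaw": -1.0}]}}

```text
t: 32.95
ee_pos: [0.5653, 0.1833, 0.1513]
eef_rot: [3.141, 0.001, 1.567]
ft_force: [0.0, 0.4, -3.9]
width: 0.0472
```

```bash
python3 -c "
from h import *
from workcell import readout
x,y,z=readout.get_obs()['ee_pos'];print(z+.0175+.048)
look('w_rh',x,y,z+.0175+.048,.02,.006)
go(.6083,.104,.075)"
```

```text
0.21676064549790874
w_rh 872 z 0.2162 rect [565. 190.] [21.6 10.3] 1 circ [565.  185.5] 10.8 px 318 269
t 33.0 tcp [0.5666 0.1811 0.1512] shift [-0.256  0.14   0.255] turn [ 0.003  0.002 -0.01 ] w 0.0469
```

Emit:
{"method": "step_arm", "body": {"commands": [{"tx": -0.12,"ty": 0.065,"tz": 0.0,"wx": 0.0,"wy": 0.0,"wz": -0.01,"jaw": -1.0},{"tx": -0.22,"ty": 0.12,"tz": 0.02,"wx": 0.0,"wy": 0.0,"wz": -0.01,"jaw": -1.0},{"tx": -0.256,"ty": 0.14,"tz": 0.1,"wx": 0.0,"wy": 0.0,"wz": -0.01,"jaw": -1.0},{"tx": -0.256,"ty": 0.14,"tz": 0.18,"wx": 0.0,"wy": 0.0,"wz": -0.01,"jaw": -1.0},{"tx": -0.256,"ty": 0.14,"tz": 0.25,"wx": 0.0,"wy": 0.0,"wz": -0.01,"jaw": -1.0}]}}

```text
t: 33.5
ee_pos: [0.608, 0.1036, 0.0751]
eef_rot: [3.141, 0.001, 1.57]
ft_force: [0.2, 0.6, -2.6]
width: 0.0473
```

Emit:
{"method": "step_arm", "body": {"commands": [{"tx": 0.0,"ty": 0.0,"tz": 0.0,"wx": 0.0,"wy": 0.0,"wz": 0.0,"jaw": -1.0},{"tx": 0.0,"ty": 0.0,"tz": 0.0,"wx": 0.0,"wy": 0.0,"wz": 0.0,"jaw": -1.0},{"tx": 0.0,"ty": 0.0,"tz": 0.0,"wx": 0.0,"wy": 0.0,"wz": 0.0,"jaw": -1.0},{"tx": 0.0,"ty": 0.0,"tz": 0.0,"wx": 0.0,"wy": 0.0,"wz": 0.0,"jaw": -1.0},{"tx": 0.0,"ty": 0.0,"tz": 0.0,"wx": 0.0,"wy": 0.0,"wz": 0.0,"jaw": -1.0}]}}

```text
t: 34.0
ee_pos: [0.6083, 0.1038, 0.0761]
eef_rot: [3.14, 0.001, 1.57]
ft_force: [-0.6, -0.1, -3.1]
width: 0.0471
```

```bash
python3 -c "
from h import *
go(.6085,.104,.0365)"
```

```text
t 34.0 tcp [0.6083 0.1038 0.0761] shift [0.001 0.    0.132] turn [ 0.004  0.002 -0.001] w 0.0471
```

Emit:
{"method": "step_arm", "body": {"commands": [{"tx": 0.0,"ty": 0.0,"tz": 0.04,"wx": 0.004,"wy": 0.0,"wz": 0.0,"jaw": -1.0},{"tx": 0.0,"ty": 0.0,"tz": 0.075,"wx": 0.004,"wy": 0.0,"wz": 0.0,"jaw": -1.0},{"tx": 0.0,"ty": 0.0,"tz": 0.105,"wx": 0.004,"wy": 0.0,"wz": 0.0,"jaw": -1.0},{"tx": 0.0,"ty": 0.0,"tz": 0.123,"wx": 0.004,"wy": 0.0,"wz": 0.0,"jaw": -1.0},{"tx": 0.0,"ty": 0.0,"tz": 0.132,"wx": 0.004,"wy": 0.0,"wz": 0.0,"jaw": -1.0}]}}

```text
t: 34.5
ee_pos: [0.608, 0.1037, 0.0354]
eef_rot: [-3.14, 0.001, 1.57]
ft_force: [-0.5, 0.3, -3.3]
width: 0.047
```

Emit:
{"method": "step_arm", "body": {"commands": [{"tx": 0.0,"ty": 0.0,"tz": 0.0,"wx": 0.0,"wy": 0.0,"wz": 0.0,"jaw": 0.5},{"tx": 0.0,"ty": 0.0,"tz": 0.0,"wx": 0.0,"wy": 0.0,"wz": 0.0,"jaw": 0.5},{"tx": 0.0,"ty": 0.0,"tz": 0.0,"wx": 0.0,"wy": 0.0,"wz": 0.0,"jaw": 0.5},{"tx": 0.0,"ty": 0.0,"tz": 0.0,"wx": 0.0,"wy": 0.0,"wz": 0.0,"jaw": 0.5},{"tx": 0.0,"ty": 0.0,"tz": 0.0,"wx": 0.0,"wy": 0.0,"wz": 0.0,"jaw": 0.5}]}}

```text
t: 35.0
ee_pos: [0.6082, 0.1037, 0.0358]
eef_rot: [-3.141, 0.001, 1.57]
ft_force: [-0.3, -0.8, 0.6]
width: 0.071
```

Emit:
{"method": "step_arm", "body": {"commands": [{"tx": 0.0,"ty": 0.0,"tz": -0.14,"wx": 0.0,"wy": 0.0,"wz": 0.0,"jaw": 0.6},{"tx": 0.0,"ty": 0.0,"tz": -0.28,"wx": 0.0,"wy": 0.0,"wz": 0.0,"jaw": 0.6},{"tx": 0.0,"ty": 0.0,"tz": -0.42,"wx": 0.0,"wy": 0.0,"wz": 0.0,"jaw": 0.6},{"tx": 0.0,"ty": 0.0,"tz": -0.52,"wx": 0.0,"wy": 0.0,"wz": 0.0,"jaw": 0.6},{"tx": 0.0,"ty": 0.0,"tz": -0.55,"wx": 0.0,"wy": 0.0,"wz": 0.0,"jaw": 0.6}]}}

```text
t: 35.5
ee_pos: [0.6094, 0.104, 0.2045]
eef_rot: [3.137, 0.001, 1.57]
ft_force: [0.7, 0.4, -0.2]
width: 0.076
```

```bash
python3 -c "
from h import *
look('w_rp',.6085,.1048,.082)
look('w_rpk',.6085,.1048,.1,.03)
from workcell import eyes
for n in('scene',):
    p,d=eyes.capture(n);cv2.imwrite('pics/s_end.png',cv2.resize(p[80:320,150:550,::-1],None,fx=2,fy=2))
    W=pts(d,eyes.get_calibration(n)).reshape(-1,3)
    for k,x,y,h in(('elbow',.479,.198,.06),('bottle',.62,-.084,.075),('redk',.6085,.105,.1),('brassk',.609,.299,.121)):
        q=W[(abs(W[:,2]-h)<.006)&(np.hypot(W[:,0]-x,W[:,1]-y)<.04)]; r=cv2.minAreaRect((q[:,:2]*1000).astype(np.float32)); print(k,len(q),np.round(r[0]),np.round(r[1]))
"
```

```text
w_rp 1223 z 0.0828 rect [607.6 104.7] [46.9 46.9] 90 circ [607.7 104.7] 23.9 px 316 190
w_rpk 386 z 0.1 rect [607.7 104.8] [21.2 21.1] 56 circ [607.8 104.8] 11.0 px 316 196
elbow 226 [485. 203.] [36. 62.]
bottle 139 [623. -83.] [37. 34.]
redk 74 [609. 106.] [21. 21.]
brassk 101 [611. 299.] [20. 22.]
```

View pics/s_end.png

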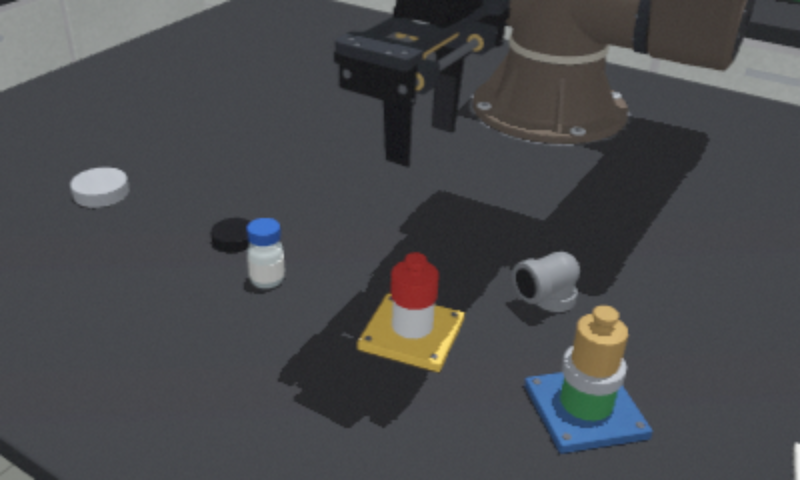

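Both stacks stand upright: the red-on-white stack at (413,295) and the brass/disc/green stack at (597,365). The elbow (548,280) and jar (265,255) are where they were in the earlier picture. Handing in.

```bash
python3 -c "
from workcell import ticket
print(ticket.hand_in())"
```

```text
the job is handed in; nothing more can be done
None
```

Both dead-load tests are set up and the job was handed in at about 35.6 s of the 128 s allowed. No verdict is reported.

**Blue station** (pin at 610.6, 299.7 mm):

| Piece | Centre (mm) | Height (mm) |
|---|---|---|
| Green ring | 610, 299.4 | top 46.9 |
| Steel disc | 609.3, 298.9 | top 63.1 |
| Brass weight | 609.2, 298.7 | knob top 121 |

**Yellow station** (pin at 609.2, 105.3 mm):

| Piece | Centre (mm) | Height (mm) |
|---|---|---|
| White ring | 608.3, 104.8 | top 51.8 |
| Red weight | 607.7, 104.7 | knob top 100 |

Every piece is within about 2 mm of the one below, and the heights are within about 1 mm of nominal. I measured each piece with the wrist camera just after placing it. The last scene view shows both stacks upright and the gripper clear.

**What went wrong or disagreed:**
- **First grasp missed:** the fingertips sit about 25 mm above the reported TCP, so the first try at the green ring shut on nothing. The ring did not move. I measured the offset with two cameras and corrected for it in every later move.
- **Contact force:** setting down the disc and the white ring each gave about 25 N at the wrist for a moment, within the limits.
- **Bystanders:** in the scene view the jar reads within 1 mm of its start and the elbow within 5 mm. The arm never went near the elbow, so I put those few millimetres down to measurement scatter.
- **Camera agreement:** the fixed cameras differ from each other by up to about 8 mm in x, so I used the wrist camera for all placing.

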